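# Hold a hopper slope sheet flush on the tilted gluing jig

### The arm

A 6-joint arm with a two-finger parallel gripper is mounted at the origin on the work surface. World frame = base frame: x ahead of the robot, y to its left, z up, the work surface at z = 0. Lengths are in mm, angles in rad, forces in N, time in s.
With the tool pointing down it reaches from about 350 to 925 mm from the base axis. Payload 6.4 kg.
Tool frame: the origin (TCP) lies midway between the tips of the shut fingers; the grasp point (between the pads) lies bot.grasp_offset behind it (bot.grasp_offset is the distance from the TCP to the grasp point, in mm); x points along the fingers, z is the direction in which the jaws open and shut, and the axes are right-handed (so a half turn about x gives the same grasp; the last joint's range is limited). The gripper opens to 85 mm and grips with 20 to 120 N. Pads are 22 mm wide; open, the fingers measure 114 mm over their backs; the gripper's body (76 mm by 85 mm) begins 54 mm behind the grasp point. The pads swing forward as they close: fully open they stand 13 mm farther back than shut.
Start: joints at [0.958, 0.245, 1.558, -0, 1.339, -0.174], TCP at [276.154, 588.433, 231.29] pointing down, gripper open.
Joint ranges: [-3.13, 3.13], [-1.02, 2.26], [0.13, 2.54], [-0.95, 4.09], [0.21, 2.88], [-2.74, 2.74]. Speed limits (rad/s): [2.57, 2.57, 3.14, 3.14, 3.14, 3.14].

### API

Orientations are given as a rotation vector (axis times angle).
In Python, from workcell import bot, cams, hand_in gives the robot as it stands. The module is installed in compiled form; this text tells all that it offers.
- The arm moves only by the tool play_rows, never from a script. Its arguments are lists of equal length, an entry for each row: "fingers": the closure, from 0 (fully open) to 1 (shut); "linear": the shift along the tool's x, y, z in m, a list of three; "rotation": the turn, a rotation vector about the tool's x, y, z in rad, a list of three. In form: {"fingers": [fingers, ...], "linear": [[tx, ty, tz], ...], "rotation": [[ax, ay, az], ...]}. A call has 1 to 5 rows; each row shifts and turns the pose as measured when the row begins, along the tool's axes as they then stand; what a row does not reach is not made up. A row lasts 1/12 s, in which the tool goes at most 41.7 mm and 7.16 degrees, less where a joint would pass 70% of its speed; a pose out of reach is approached as far as the arm can. A call is refused whole if a number of a shift passes 0.0417 or a number of a turn 0.125, either way. A call with a gripper value outside its range is refused whole. The fingers move at their own pace and stop on an object; "grip_force" is the grip in N (left out, the last holds). Time passes only in rows, so rows that do not move let the fingers close. It gives the time, the measured TCP pose, the force and the opening at its end, in the units of the state.
- bot.get_state(): the state, without advancing time (a new reading comes with each control period).
- cams.get_image(name): name is "side" or "top"; returns a dict with "pixels" (384x512x3 uint8, red, green, blue), "fov_y" (degrees; the focal length in pixels is half the picture's height over the tangent of half this angle, whatever the lens; pixels are square), "cx", "cy" (the principal point, pixels), "position" and "orientation" of the camera in the world. Camera axes: x right, y up, looking along -z (the intrinsics and any distortion apply to the point x, -y, -z); pixel columns grow to the right and rows downward; lengths in mm; the calibration is good to about 2 mm. A picture is of the moment at which its call begins. There is no depth.
- hand_in(): hands the job in, once; it reports no verdict.
The state is a dict: "time": time; "qpos": joint angles; "qd": joint speeds; "effort": joint torques, N m; "ee_pos": TCP position; "tcp_rot": TCP orientation; "ft_force": force on the tool from outside, world axes, zero at the start; "torque": the same for the moment, N m; "grip_width": finger opening in mm.
Only numpy, scipy, OpenCV 4.12 (cv2) and the standard library are available. Lean on these libraries where they do the work, as an engineer would, in place of code of your own. Each camera call takes 0.05 s, during which the arm holds its last target.

### The job

Slip the loose sleeve over the upright pin of the gluing jig until it sits fully down on the jig's base, where it is the lower stop, and let go of it. Then pick up the ribbed panel, tilt it to match the jig's sloping face and hold it flush on that face, rib outward and running up the slope, centred across the face, with its lower edge brought down to the sleeve. Finish while still gripping the panel and pressing it with a light, steady push of about 10 N; do not shift the tilt of the face or disturb the jar, the model coach or the screwdriver.

Things in the scene. Friction and masses are not known exactly. Their poses are not given: they have to be found in the camera images.
- sleeve_center (a point): Loose plain aluminium sleeve (thick ring) standing upright on the bench: outer diameter 36 mm, bore 13 mm, height 36 mm, about 90 g. This point is its centre, half-way up; z is its bore axis.
- panel_center (a point): Loose grey plastic panel (model hopper slope sheet) lying flat, rib up: plate 70 (x) x 50 (y) x 5 mm; on its middle a rib 34 mm long along x, 10 mm thick, rising 28 mm above the plate. About 60 g. This point: on the centre line, 16.5 mm above the underside (half the total 33 mm); z points from plate to rib top. Same when turned end for end.
- jig: Gluing jig screwed to the bench: dark steel base 170 x 86 x 10 mm with an upright pin and, behind it, a tilting aluminium stage. Origin at bench level under the jig; z up, x from pin to stage (up the slope, away from the robot within 0.4 rad). Pin at x = -60 mm, y = 0; base top at z = 10 mm. Lugs and clamps beside the stage stay below its face.
- pin_top (a point): Top centre of the jig's upright pin: 10 mm diameter, coned tip, rising 44 mm above the base (its top is 54 mm above the bench). Axes as the jig's.
- stage_edge (a point): Middle of the lower edge of the stage's flat sloping face (80 mm up the slope, 64 mm wide), 30 mm above the bench, 21 mm from the pin's axis. x: up the slope, y: across, z: out of the face. Clamped at 0.3 to 0.6 rad from level, different each time; rigid. A panel touching face and fitted sleeve has its lower edge within 3 mm of this point.
- jar: Bystander: glass jar with white lid, 68 mm diameter, 75 mm tall; origin under its centre. Leave alone.
- coach: Bystander: grey model railway coach, 190 x 40 x 52 mm, behind the jig; origin under its centre. Leave alone.
- driver: Bystander: small screwdriver lying on the bench, 160 mm long. Leave alone.
Things that resemble listed ones, but are neither listed nor needed, are in the scene too. Of the things that look like the part that bears panel_center, the middle-sized one is meant.

How it is judged:
By the outcome, as a careful person would: the job done as asked, in the order asked, and still so for the second after the job is handed in, while the arm keeps its last pose, push and grip.
It also fails if it takes over 58 s, if anything falls off the work surface, if the arm or the gripper's body presses on something with over 40 N, if the wrist force passes 120 N, or if a joint passes its speed limit or range.

## Working session

There is one attempt and no reset: what is moved stays moved. The work goes in short steps, Python scripts to look and compute and a tool call to move; the robot and the scene stay as the last step left them, time stands still between calls to the robot, and variables do not carry over. Pictures are saved under pics/ and viewed, and the job is handed in when it is done.

Besides the shell and the picture viewer there is one more tool, called after "Request:" as name(argument=value, ...), one argument or row to a line, values as JSON. play_rows: Moves the arm, as the interface text tells. Its arguments: {"type":"object","properties":{"fingers":{"type":"array","items":{"type":"number"}},"linear":{"type":"array","items":{"type":"array","items":{"type":"number"}}},"rotation":{"type":"array","items":{"type":"array","items":{"type":"number"}}},"grip_force":{"type":"number"}},"required":["fingers","linear","rotation"]}

```bash
mkdir -p pics; ls
python3 - <<'E'
from workcell import bot,cams
import cv2
s=bot.get_state();print(s, bot.grasp_offset)
for n in("top","side"):
    i=cams.get_image(n);cv2.imwrite(f"pics/{n}0.png",i["pixels"][:,:,::-1]);print(n,{k:v for k,v in i.items() if k!="pixels"})
E
```

```text
pics
{'time': 0.0, 'qpos': array([ 9.57908489e-01,  2.45816533e-01,  1.55903416e+00, -1.65611237e-05,
        1.33874831e+00, -1.74102471e-01]), 'qd': array([ 1.03712906e-03, -1.21483670e-03, -2.97841564e-05,  1.02851128e-03,
       -1.01341440e-03,  5.91902589e-04]), 'effort': array([ 1.52866160e-03, -4.29527879e+01, -3.26124179e+01, -1.02389606e-04,
        5.47438336e-03, -2.41209122e-06]), 'ee_pos': array([275.80773152, 587.94346103, 230.16794801]), 'tcp_rot': array([-0.88109265,  1.38729092,  0.87981005]), 'ft_force': array([-0.10795409,  0.19342753, -0.77449208]), 'torque': array([ 0.00388667, -0.01018418, -0.02825975]), 'grip_width': 85.32012681682635} 18.700000000000003
top {'fov_y': 51.361548085064804, 'cx': 260.1722449099021, 'cy': 185.16939979151505, 'position': array([ 318.12282382,    8.46049348, 1061.61924247]), 'orientation': array([ 0.11120015, -0.16264075, -1.55690076])}
side {'fov_y': 52.8101176022038, 'cx': 250.70384688918617, 'cy': 190.75277116155104, 'position': array([ -36.48407464, -636.17802388,  661.77588415]), 'orientation': array([ 0.90707464, -0.33097852, -0.65305483])}
```

View pics/top0.png

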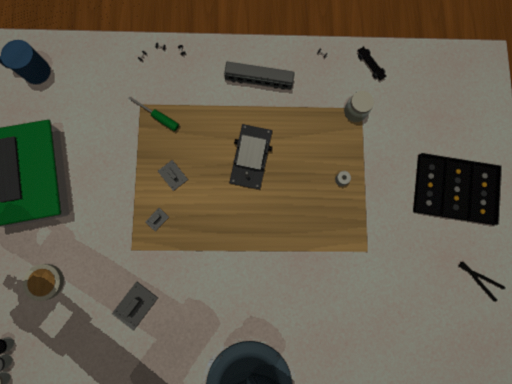

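View pics/side0.png

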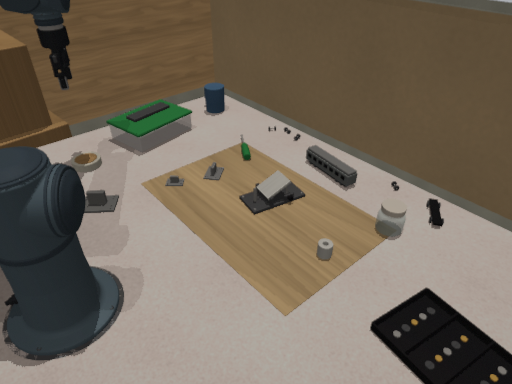

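```bash
cat > h.py <<'E'
import numpy as np, cv2
from scipy.spatial.transform import Rotation as R
def snap(n):
    from workcell import cams
    return cams.get_image(n)
def f(i): return 192/np.tan(np.radians(i["fov_y"]/2))
def proj(i,P):
    P=np.atleast_2d(P); c=(P-i["position"])@R.from_rotvec(i["orientation"]).as_matrix()
    return np.c_[i["cx"]+f(i)*c[:,0]/-c[:,2], i["cy"]-f(i)*c[:,1]/-c[:,2]]
def ray(i,u,v,z):
    d=np.array([(u-i["cx"])/f(i),-(v-i["cy"])/f(i),-1.]); d=R.from_rotvec(i["orientation"]).as_matrix()@d
    p=i["position"]; return p+d*(z-p[2])/d[2]
def crop(i,x0,y0,w,h,k,name):
    im=i["pixels"][y0:y0+h,x0:x0+w,::-1]
    im=cv2.resize(im,None,fx=k,fy=k,interpolation=cv2.INTER_CUBIC)
    cv2.imwrite("pics/"+name,im)
E
python3 - <<'E'
from h import *
import pickle
t=snap("top");s=snap("side");pickle.dump((t,s),open("c0.pkl","wb"))
crop(t,100,140,110,200,3,"t_pan.png")
crop(t,215,110,160,90,5,"t_jig.png")
crop(s,150,120,200,150,4,"s_jig.png")
for n,(u,v) in dict(jigctr=(251,157),sleeve=(344,179),p1=(174,176),p2=(157,219),p3=(135,305)).items(): print(n,ray(t,u,v,5).round())
E
```

```text
jigctr [582.  -0.   5.]
sleeve [ 525. -253.    5.]
p1 [527. 206.   5.]
p2 [411. 245.   5.]
p3 [193. 289.   5.]
```

View pics/t_pan.png

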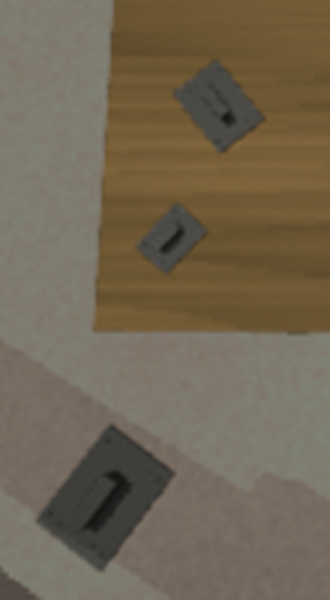

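View pics/t_jig.png

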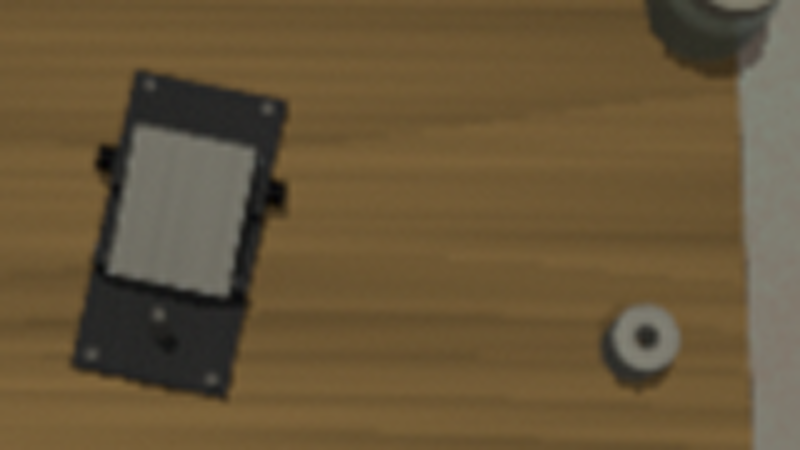

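View pics/s_jig.png

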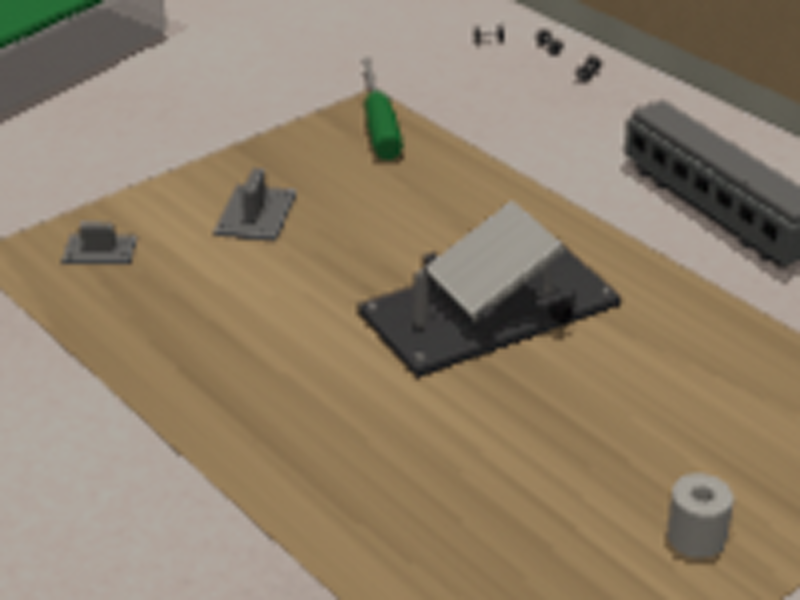

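```bash
cat > fit.py <<'E'
from h import *
import pickle
from scipy.optimize import least_squares
t,s=pickle.load(open("c0.pkl","rb"))
T=lambda a,k,x0,y0:(np.array(a,float)+.5)/k-.5+[x0,y0]
tj=T([(138,70),(287,100),(228,398),(72,367),(135,122),(258,150),(228,298),(102,272),(158,314)],5,215,110)
sj=T([(358,308),(420,372),(620,298),(427,266),(474,318),(562,242),(512,202),(420,274)],4,150,120)
def jig(p):
    x,y,w,a,bx=p
    base=[(85+bx,43,10),(85+bx,-43,10),(-85+bx,-43,10),(-85+bx,43,10)]
    c,sn=np.cos(a),np.sin(a); E=np.array([-39,0,30])
    face=[E+[80*c,32,80*sn],E+[80*c,-32,80*sn],E+[0,-32,0],E+[0,32,0]]
    P=np.array(base+face+[(-60,0,54)],float)
    return P@R.from_euler('z',w).as_matrix().T+[x,y,0]
def rj(p,full=False):
    P=jig(p); a=proj(t,P)-tj; b=proj(s,P[[3,2,1,7,6,5,4,8]])-sj
    if full: print(a.round(1).tolist(),b.round(1).tolist())
    return np.r_[a.ravel(),b.ravel()]
r=least_squares(rj,[580,0,-.2,.45,0],loss='soft_l1');print("jig",r.x);rj(r.x,1)
# sleeve
ts=T([(645,337)],5,215,110);ss=T([(702,493)],4,150,120)
print("sleeve",ray(t,*ts[0],36),ray(s,*ss[0],36))
# panel
tp=T([(215,58),(267,118),(222,152),(173,95)],3,100,140); sp=T([(237,186),(295,192),(276,239),(216,233)],4,150,120)
P=np.array([ray(t,*q,5) for q in tp]);print("pan top",P.round(1).tolist(),np.linalg.norm(P-np.roll(P,-1,0),axis=1))
P=np.array([ray(s,*q,5) for q in sp]);print("pan side",P.round(1).tolist(),np.linalg.norm(P-np.roll(P,-1,0),axis=1))
E
python3 fit.py
python3 - <<'E'
from h import *
import pickle
t,s=pickle.load(open("c0.pkl","rb"))
crop(t,150,155,50,45,12,"t_p1.png");crop(s,195,155,35,30,18,"s_p1.png")
crop(s,235,165,75,50,10,"s_j2.png"); crop(t,225,118,52,75,8,"t_j2.png")
E
```

```text
jig [ 5.87777945e+02 -4.52340640e-01 -1.88458928e-01  4.45725424e-01
 -3.99977424e+00]
[[-0.6, -0.2], [0.3, -0.0], [0.1, 0.2], [-0.2, 0.1], [0.2, 0.7], [-0.2, -0.0], [-0.0, -0.1], [1.4, 0.3], [0.5, 0.1]] [[-0.4, -1.1], [-0.7, -0.5], [0.8, -0.7], [-0.4, 0.5], [-0.3, -0.7], [0.4, 0.3], [0.2, -0.6], [0.6, -0.6]]
sleeve [ 523.87003578 -244.72726454   36.        ] [ 522.50046766 -244.80037772   36.        ]
pan top [[573.5, 214.7, 5.0], [519.1, 166.1, 5.0], [487.9, 204.7, 5.0], [539.0, 250.5, 5.0]] [72.89592353 49.62847816 68.57616417 49.68317842]
pan side [[539.8, 248.8, 5.0], [569.5, 211.4, 5.0], [518.3, 167.7, 5.0], [488.5, 204.2, 5.0]] [47.69133996 67.28585575 47.07276215 67.9909183 ]
```

View pics/t_p1.png

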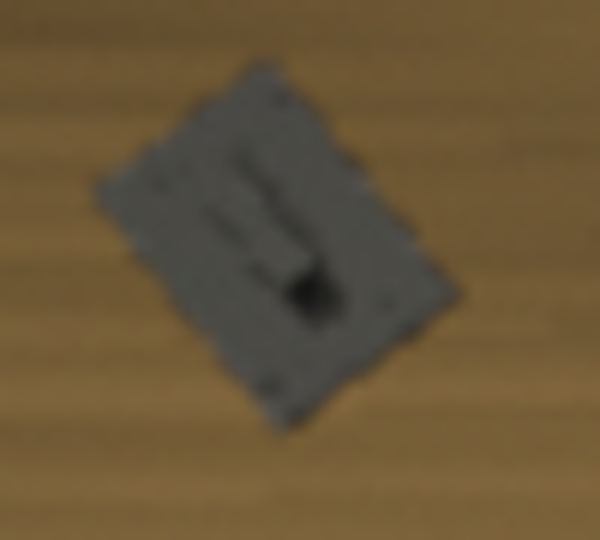

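View pics/s_p1.png

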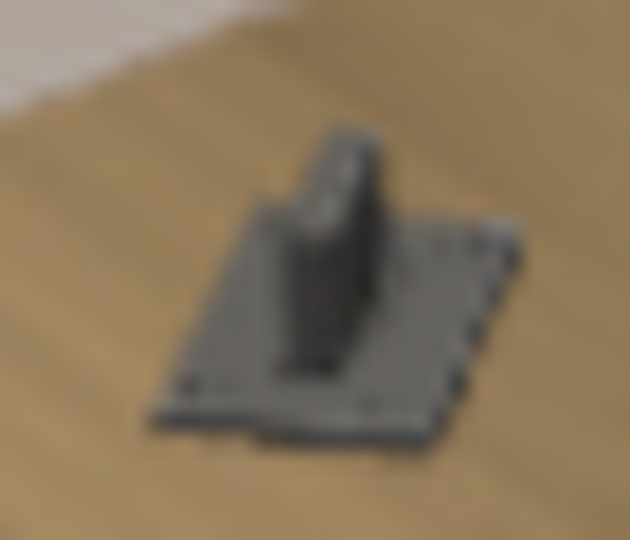

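View pics/s_j2.png

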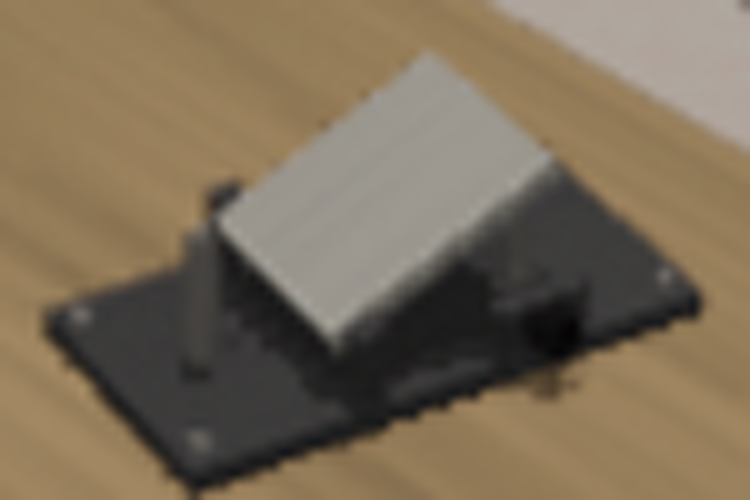

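View pics/t_j2.png

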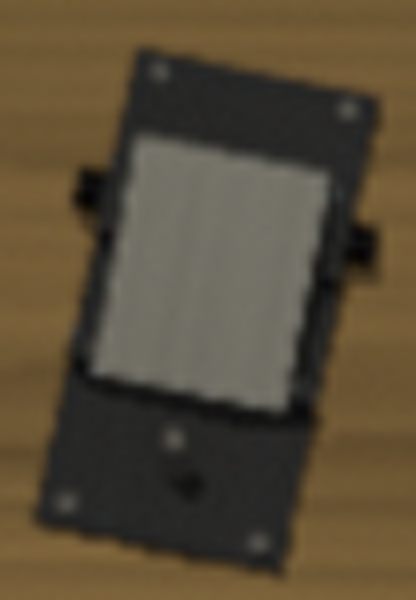

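```bash
cat > fit2.py <<'E'
import fit
from fit import *
tj=T([(140,50),(380,100),(283,574),(38,520),(136,133),(328,172),(290,412),(92,374),(174,438)],8,225,118)
sj=T([(45,318),(195,478),(702,295),(215,215),(335,338),(552,158),(428,52),(200,232)],10,235,165)
fit.tj,fit.sj=tj,sj
print("--- refined")
r=least_squares(rj,[580,0,-.2,.45,0],loss='soft_l1');print("jig",r.x);rj(r.x,1)
# with per-camera pixel offsets
def rj2(q):
    P=jig(q[:5]); a=proj(t,P)-tj+q[5:7]; b=proj(s,P[[3,2,1,7,6,5,4,8]])-sj+q[7:9]
    return np.r_[a.ravel(),b.ravel(),q[5:]]
r2=least_squares(rj2,list(r.x)+[0]*4,loss='soft_l1');print("with offs",r2.x.round(3),r2.cost,r.cost)
J=r.x
print("pin",jig(J)[8],"edge",jig(J)[[6,7]].mean(0))
tp=T([(268,55),(462,292),(285,432),(95,190)],12,150,155); sp=T([(262,205),(520,235),(435,430),(155,412)],18,195,155)
def pan(p):
    q=np.array([(35,25,5),(-35,25,5),(-35,-25,5),(35,-25,5)],float)
    return q@R.from_euler('z',p[2]).as_matrix().T+[p[0],p[1],0]
# top order: upper(573,214), right(519,166), bottom(488,205), left(539,250)
def rp(p):
    P=pan(p); return np.r_[(proj(t,P)-tp).ravel(),(proj(s,P[[3,0,1,2]])-sp).ravel()]
for w in (np.arctan2(48,54),):
    r=least_squares(rp,[530,207,w],loss='soft_l1');print("panel",r.x,r.fun.reshape(-1,2).round(1).tolist())
E
python3 fit2.py|sed -n '/refined/,$p'
```

```text
--- refined
jig [ 5.87847572e+02 -2.44317544e-01 -1.88214446e-01  4.49830579e-01
 -4.32929989e+00]
[[-0.6, -0.3], [0.1, -0.4], [0.3, 0.2], [-0.6, 0.6], [0.1, 0.5], [0.4, 0.5], [-0.7, 0.0], [0.3, 0.0], [0.3, 0.1]] [[-0.4, -0.8], [-0.3, -0.3], [0.6, -0.6], [-0.1, 0.6], [-0.3, 0.0], [0.7, 0.0], [0.4, -0.3], [0.7, -0.3]]
with offs [ 5.88082e+02 -1.05000e-01 -1.89000e-01  4.59000e-01 -4.40300e+00
  7.00000e-02 -7.00000e-02 -1.34000e-01  2.78000e-01] 2.609020621576784 2.9198653410235518
pin [528.9071786   10.98199283  54.        ] edge [549.53631624   7.0527842   30.        ]
panel [530.67820827 209.36228204   1.91927428] [[-9.1, 28.4], [-0.1, 0.1], [9.0, -28.7], [-0.2, -0.2], [0.0, -0.3], [-23.5, 5.5], [0.1, 0.8], [24.5, -6.0]]
```

```bash
sed -i 's/(proj(t,P)-tp).ravel(),(proj(s,P\[\[3,0,1,2\]\])-sp)/(proj(t,P[[3,2,1,0]])-tp).ravel(),(proj(s,P[[0,3,2,1]])-sp)/' fit2.py; python3 fit2.py|grep panel
cat >> h.py <<'E'
np.set_printoptions(suppress=True,precision=4)
def st():
    from workcell import bot
    s=bot.get_state(); M=R.from_rotvec(s["tcp_rot"]).as_matrix()
    print("t",round(s["time"],2),"p",s["ee_pos"].round(1),"F",s["ft_force"].round(1),"w",round(s["grip_width"],1),"q",s["qpos"].round(2))
    return s,M
def goto(P,M2):
    """print tool-frame shift (m) and rotvec to target pose"""
    s,M=st(); d=M.T@(np.array(P)-s["ee_pos"])/1000; r=R.from_matrix(M.T@M2).as_rotvec()
    print("shift m",d.round(4),"rot",r.round(4)); return d,r
def down(yaw): # jaw (tool z) along world direction yaw, tool x down
    z=np.array([np.cos(yaw),np.sin(yaw),0]);x=np.array([0,0,-1.]);return np.c_[x,np.cross(z,x),z]
E
python3 -c "
from h import *
s,M=st();print(M)"
```

```text
panel [530.31665654 209.43536562   0.69688383] [[0.2, -0.0], [0.0, -0.0], [-0.2, -0.0], [-0.3, 0.2], [-0.3, -0.2], [0.6, -0.5], [0.2, 0.8], [-0.2, 0.3]]
t 0.2 p [275.9 588.1 230.6] F [-0.1  0.5 -0.6] w 85.9 q [ 0.96  0.25  1.56 -0.    1.34 -0.17]
[[-0.0007 -0.9053  0.4248]
 [-0.001   0.4248  0.9053]
 [-1.      0.0002 -0.0012]]
```

```bash
cat >> h.py <<'E'
def plan(P,M2,n=None,smax=.041,rmax=.12):
    s,M=st(); p=s["ee_pos"].copy(); P=np.array(P,float)
    rv=R.from_matrix(M.T@M2).as_rotvec()
    need=max(np.linalg.norm(P-p)/1000/smax, np.linalg.norm(rv)/rmax)
    N=max(1,int(np.ceil(need))); n=n or N; n=max(n,N)
    L=[];Q=[]
    for k in range(n):
        d=M.T@(P-p)/1000/(n-k); r=R.from_matrix(M.T@M2).as_rotvec()/(n-k)
        L.append(d.round(4).tolist());Q.append(r.round(4).tolist())
        p=p+M@d*1000; M=M@R.from_rotvec(r).as_matrix()
    print("rows",n)
    for i in range(0,n,5): print("L",L[i:i+5],"\nR",Q[i:i+5])
E
python3 -c "
from h import *
plan([523,-245,120],down(1.383))"
```

```text
t 0.2 p [275.9 588.1 230.6] F [-0.1  0.5 -0.6] w 85.9 q [ 0.96  0.25  1.56 -0.    1.34 -0.17]
rows 22
L [[0.0051, -0.0263, -0.0295], [0.0051, -0.0259, -0.0298], [0.0051, -0.0256, -0.0301], [0.0051, -0.0252, -0.0304], [0.0051, -0.0249, -0.0307]] 
R [[-0.0114, -0.0001, -0.0], [-0.0114, -0.0001, -0.0], [-0.0114, -0.0001, -0.0], [-0.0114, -0.0001, -0.0], [-0.0114, -0.0001, -0.0]]
L [[0.0051, -0.0245, -0.031], [0.005, -0.0242, -0.0312], [0.005, -0.0238, -0.0315], [0.005, -0.0235, -0.0318], [0.005, -0.0231, -0.032]] 
R [[-0.0114, -0.0001, -0.0], [-0.0114, -0.0001, -0.0], [-0.0114, -0.0001, -0.0], [-0.0114, -0.0001, -0.0], [-0.0114, -0.0001, -0.0]]
L [[0.005, -0.0227, -0.0323], [0.005, -0.0224, -0.0326], [0.005, -0.022, -0.0328], [0.005, -0.0216, -0.0331], [0.005, -0.0212, -0.0333]] 
R [[-0.0114, -0.0001, -0.0], [-0.0114, -0.0001, -0.0], [-0.0114, -0.0001, -0.0], [-0.0114, -0.0001, -0.0], [-0.0114, -0.0001, -0.0]]
L [[0.005, -0.0208, -0.0335], [0.005, -0.0205, -0.0338], [0.005, -0.0201, -0.034], [0.005, -0.0197, -0.0342], [0.005, -0.0193, -0.0345]] 
R [[-0.0114, -0.0001, -0.0], [-0.0114, -0.0001, -0.0], [-0.0114, -0.0001, -0.0], [-0.0114, -0.0001, -0.0], [-0.0114, -0.0001, -0.0]]
L [[0.005, -0.0189, -0.0347], [0.005, -0.0185, -0.0349]] 
R [[-0.0114, -0.0001, -0.0], [-0.0114, -0.0001, -0.0]]
```

Request:
play_rows(
  fingers=[0,0,0,0,0],
  linear=[
    [0.005,-0.026,-0.03],
    [0.005,-0.026,-0.03],
    [0.005,-0.0255,-0.03],
    [0.005,-0.025,-0.03],
    [0.005,-0.025,-0.031],
  ],
  rotation=[
    [-0.0114,0,0],
    [-0.0114,0,0],
    [-0.0114,0,0],
    [-0.0114,0,0],
    [-0.0114,0,0],
  ],
)

```text
time: 0.62
ee_pos: [331.3, 397.9, 203.7]
tcp_rot: [-0.933, 1.36, 0.935]
ft_force: [1.0, -0.4, 0.1]
grip_width: 85.1
```

Request:
play_rows(
  fingers=[0,0,0,0,0],
  linear=[
    [0.005,-0.0245,-0.031],
    [0.005,-0.024,-0.031],
    [0.005,-0.024,-0.0315],
    [0.005,-0.0235,-0.032],
    [0.005,-0.023,-0.032],
  ],
  rotation=[
    [-0.0114,0,0],
    [-0.0114,0,0],
    [-0.0114,0,0],
    [-0.0114,0,0],
    [-0.0114,0,0],
  ],
)

```text
time: 1.03
ee_pos: [390.2, 200.7, 176.8]
tcp_rot: [-0.981, 1.336, 0.982]
ft_force: [1.4, -0.2, 1.0]
grip_width: 85.3
```

```bash
python3 -c "
from h import *
plan([523,-245,120],down(1.383))"
```

```text
t 1.03 p [390.2 200.7 176.8] F [ 1.4 -0.2  1. ] w 85.3 q [ 0.21 -0.22  2.13  0.    1.23 -1.05]
rows 12
L [[0.0047, -0.0217, -0.0321], [0.0047, -0.0214, -0.0323], [0.0047, -0.0211, -0.0325], [0.0047, -0.0207, -0.0327], [0.0047, -0.0204, -0.0329]] 
R [[-0.0097, 0.0002, 0.0001], [-0.0097, 0.0002, 0.0001], [-0.0097, 0.0002, 0.0001], [-0.0097, 0.0002, 0.0001], [-0.0097, 0.0002, 0.0001]]
L [[0.0047, -0.0201, -0.0331], [0.0047, -0.0198, -0.0333], [0.0047, -0.0195, -0.0335], [0.0047, -0.0191, -0.0337], [0.0047, -0.0188, -0.0339]] 
R [[-0.0097, 0.0002, 0.0001], [-0.0097, 0.0002, 0.0001], [-0.0097, 0.0002, 0.0001], [-0.0097, 0.0002, 0.0001], [-0.0097, 0.0002, 0.0001]]
L [[0.0047, -0.0185, -0.0341], [0.0047, -0.0181, -0.0342]] 
R [[-0.0097, 0.0002, 0.0001], [-0.0097, 0.0002, 0.0001]]
```

Request:
play_rows(
  fingers=[0,0,0,0,0],
  linear=[
    [0.0045,-0.0217,-0.032],
    [0.0045,-0.0214,-0.032],
    [0.0045,-0.021,-0.0325],
    [0.0045,-0.021,-0.0325],
    [0.0045,-0.0205,-0.033],
  ],
  rotation=[
    [-0.0097,0,0],
    [-0.0097,0,0],
    [-0.0097,0,0],
    [-0.0097,0,0],
    [-0.0097,0,0],
  ],
)

```text
time: 1.45
ee_pos: [446.5, 6.0, 153.7]
tcp_rot: [-1.021, 1.313, 1.018]
ft_force: [0.7, -0.0, -0.1]
grip_width: 85.6
```

Request:
play_rows(
  fingers=[0,0,0,0,0],
  linear=[
    [0.0045,-0.02,-0.033],
    [0.0045,-0.02,-0.033],
    [0.0045,-0.0195,-0.0335],
    [0.0045,-0.019,-0.034],
    [0.0045,-0.019,-0.034],
  ],
  rotation=[
    [-0.0097,0,0],
    [-0.0097,0,0],
    [-0.0097,0,0],
    [-0.0097,0,0],
    [-0.0097,0,0],
  ],
)

```text
time: 1.87
ee_pos: [502.9, -190.1, 130.3]
tcp_rot: [-1.058, 1.293, 1.053]
ft_force: [0.0, 0.2, 0.8]
grip_width: 85.4
```

```bash
python3 -c "
from h import *
plan([523,-245,100],down(1.383))"
```

```text
t 1.87 p [ 502.9 -190.1  130.3] F [0.  0.2 0.8] w 85.4 q [-0.57  0.1   1.92  0.01  1.12 -1.94]
rows 2
L [[0.0152, -0.0153, -0.0249], [0.0151, -0.0151, -0.025]] 
R [[-0.0087, 0.0015, 0.0032], [-0.0087, 0.0015, 0.0032]]
```

Request:
play_rows(
  fingers=[0,0,0],
  linear=[
    [0.015,-0.0153,-0.025],
    [0.015,-0.0151,-0.025],
    [0,0,0],
  ],
  rotation=[
    [-0.0087,0.0015,0.003],
    [-0.0087,0.0015,0.003],
    [0,0,0],
  ],
)

```text
time: 2.12
ee_pos: [524.6, -255.7, 99.0]
tcp_rot: [-1.069, 1.295, 1.062]
ft_force: [-0.7, -0.7, 1.0]
grip_width: 85.4
```

```bash
python3 -c "
from h import *
plan([523,-245,40],down(1.383))
t=snap('top');s=snap('side');crop(t,300,130,90,90,6,'t1.png');crop(s,270,150,110,130,5,'s1.png')
from workcell import bot
e=bot.get_state()['ee_pos'];print(proj(t,[e]),proj(s,[e]))"
```

```text
t 2.12 p [ 524.6 -255.7   99. ] F [-0.7 -0.7  1. ] w 85.4 q [-0.65  0.25  1.82 -0.    1.07 -2.02]
rows 2
L [[0.0295, 0.0019, 0.0052], [0.0295, 0.0019, 0.0052]] 
R [[-0.0029, -0.0013, 0.0016], [-0.0029, -0.0013, 0.0016]]
[[352.9041 171.8054]] [[331.4692 222.9788]]
```

View pics/t1.png

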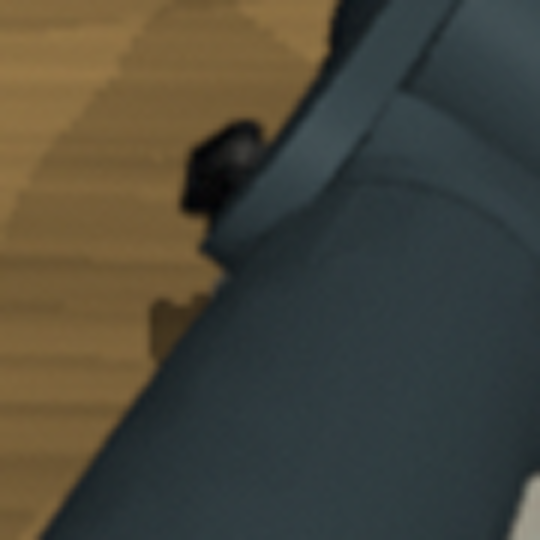

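View pics/s1.png

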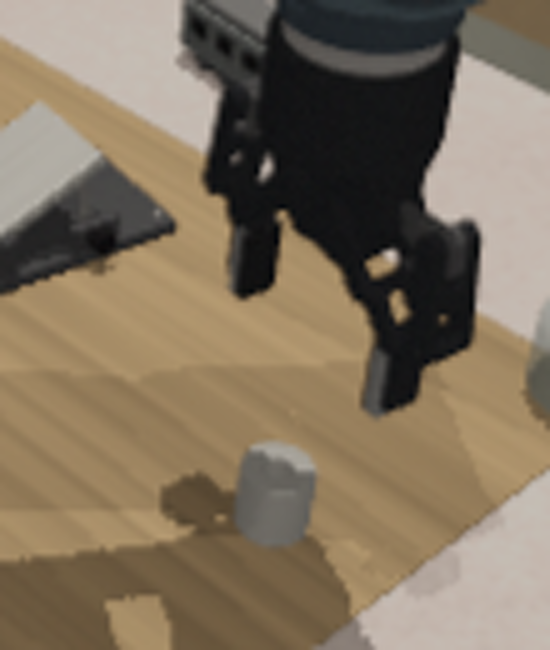

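Request:
play_rows(
  fingers=[0,0,0,0],
  linear=[
    [0.015,0.002,0.0055],
    [0.015,0.002,0.005],
    [0.01,0,0],
    [0,0,0],
  ],
  rotation=[
    [-0.003,-0.0013,0.0016],
    [-0.003,-0.0013,0.0016],
    [0,0,0],
    [0,0,0],
  ],
)

```text
time: 2.55
ee_pos: [523.3, -238.5, 62.3]
tcp_rot: [-1.076, 1.288, 1.07]
ft_force: [0.7, -0.8, -0.1]
grip_width: 85.7
```

```bash
python3 -c "
from h import *
plan([523.2,-244.8,8],down(1.383),3)"
```

```text
t 2.55 p [ 523.3 -238.5   62.3] F [ 0.7 -0.8 -0.1] w 85.7 q [-0.63  0.28  1.85  0.    1.   -2.01]
rows 3
L [[0.0181, -0.0003, -0.0021], [0.0181, -0.0003, -0.0021], [0.0181, -0.0003, -0.0021]] 
R [[0.0016, -0.0, 0.0014], [0.0016, -0.0, 0.0014], [0.0016, -0.0, 0.0014]]
```

Request:
play_rows(
  fingers=[0,0,0,0,0],
  linear=[
    [0.018,-0.0005,-0.006],
    [0.0,0,0],
    [0.018,0,0],
    [0.014,0,0],
    [0,0,0],
  ],
  rotation=[
    [0.004,0,0.004],
    [0,0,0],
    [0,0,0],
    [0,0,0],
    [0,0,0],
  ],
)

```text
time: 2.97
ee_pos: [525.6, -243.3, 16.5]
tcp_rot: [-1.079, 1.288, 1.067]
ft_force: [-0.5, 0.6, -0.4]
grip_width: 85.6
```

```bash
python3 -c "
from h import *
plan([523.2,-244.8,8],down(1.383))"
```

```text
t 2.97 p [ 525.6 -243.3   16.5] F [-0.5  0.6 -0.4] w 85.6 q [-0.63  0.37  1.85  0.    0.92 -2.02]
rows 1
L [[0.0085, 0.0021, -0.0019]] 
R [[0.0047, -0.0028, 0.0068]]
```

Request:
play_rows(
  fingers=[0,0,0.3,0.5,0.8],
  linear=[
    [0.0085,0.002,-0.002],
    [0,0,0],
    [0,0,0],
    [0,0,0],
    [0,0,0],
  ],
  rotation=[
    [0.005,-0.003,0.007],
    [0,0,0],
    [0,0,0],
    [0,0,0],
    [0,0,0],
  ],
  grip_force=50,
)

```text
time: 3.38
ee_pos: [524.9, -245.6, 10.6]
tcp_rot: [-1.072, 1.291, 1.067]
ft_force: [-0.4, -0.6, -0.4]
grip_width: 51.4
```

Request:
play_rows(
  fingers=[1,1,1,1,1],
  linear=[
    [0,0,0],
    [0,0,0],
    [0,0,0],
    [0,0,0],
    [0,0,0],
  ],
  rotation=[
    [0,0,0],
    [0,0,0],
    [0,0,0],
    [0,0,0],
    [0,0,0],
  ],
)

```text
time: 3.8
ee_pos: [525.7, -246.2, 12.1]
tcp_rot: [-1.074, 1.291, 1.065]
ft_force: [0.1, -0.3, -0.8]
grip_width: 33.3
```

```bash
python3 -c "
from h import *
plan([523.2,-244.8,100],down(1.383))
s=snap('side');crop(s,270,150,110,130,5,'s2.png')"
```

```text
t 3.8 p [ 525.7 -246.2   12.1] F [ 0.1 -0.3 -0.8] w 33.3 q [-0.63  0.38  1.84  0.    0.92 -2.02]
rows 3
L [[-0.0293, 0.0008, 0.0002], [-0.0293, 0.0008, 0.0003], [-0.0293, 0.0009, 0.0003]] 
R [[-0.0, -0.0007, 0.0016], [-0.0, -0.0007, 0.0016], [-0.0, -0.0007, 0.0016]]
```

View pics/s2.png

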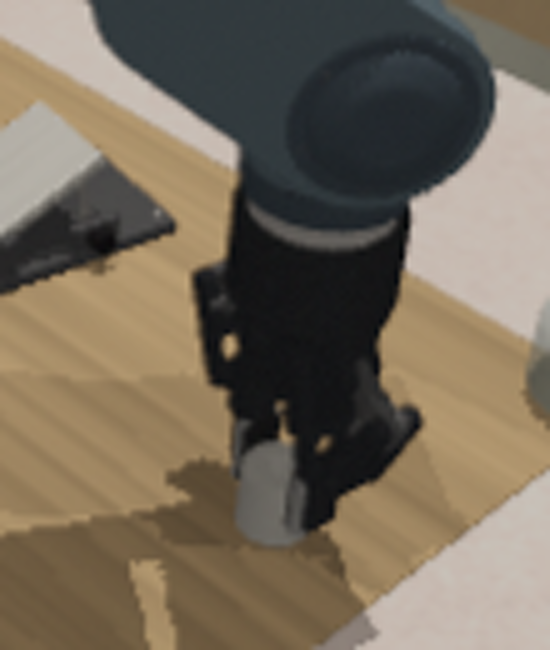

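Request:
play_rows(
  fingers=[1,1,1,1,1],
  linear=[
    [0,0,0],
    [-0.02,0,0],
    [-0.03,0,0],
    [-0.03,0,0],
    [0,0,0],
  ],
  rotation=[
    [0,0,0],
    [0,0,0],
    [0,0,0],
    [0,0,0],
    [0,0,0],
  ],
)

```text
time: 4.27
ee_pos: [522.8, -244.2, 91.2]
tcp_rot: [-1.066, 1.293, 1.073]
ft_force: [1.0, -1.0, -0.4]
grip_width: 34.0
```

```bash
python3 -c "
from h import *
st()
s=snap('side');crop(s,270,120,110,130,5,'s3.png')"
```

```text
t 4.27 p [ 522.8 -244.2   91.2] F [ 1.  -1.  -0.4] w 34.0 q [-0.63  0.25  1.83  0.    1.07 -2.02]
```

View pics/s3.png

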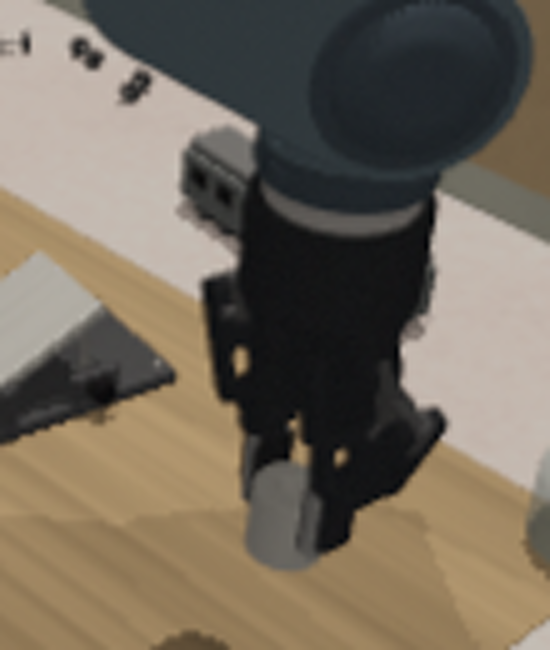

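```bash
python3 -c "
from h import *
plan([531.2,10.6,95],down(1.383),10)"
```

```text
t 4.32 p [ 521.5 -243.4   88.7] F [-0.4 -0.3 -1.7] w 33.8 q [-0.63  0.25  1.84  0.    1.06 -2.02]
rows 10
L [[-0.0005, 0.0038, 0.0251], [-0.0005, 0.0038, 0.0251], [-0.0005, 0.0038, 0.0251], [-0.0006, 0.0038, 0.0251], [-0.0006, 0.0038, 0.0251]] 
R [[-0.0, 0.0003, -0.0007], [-0.0, 0.0003, -0.0007], [-0.0, 0.0003, -0.0007], [-0.0, 0.0003, -0.0007], [-0.0, 0.0003, -0.0007]]
L [[-0.0006, 0.0038, 0.0251], [-0.0006, 0.0038, 0.0251], [-0.0006, 0.0038, 0.0251], [-0.0006, 0.0038, 0.0251], [-0.0006, 0.0038, 0.0251]] 
R [[-0.0, 0.0003, -0.0007], [-0.0, 0.0003, -0.0007], [-0.0, 0.0003, -0.0007], [-0.0, 0.0003, -0.0007], [-0.0, 0.0003, -0.0007]]
```

Request:
play_rows(
  fingers=[1,1,1,1,1],
  linear=[
    [-0.003,0.004,0.02],
    [-0.001,0.004,0.027],
    [-0.0005,0.004,0.027],
    [-0.0005,0.004,0.027],
    [-0.0005,0.004,0.027],
  ],
  rotation=[
    [0,0,0],
    [0,0,0],
    [0,0,0],
    [0,0,0],
    [0,0,0],
  ],
)

```text
time: 4.73
ee_pos: [523.6, -113.6, 90.6]
tcp_rot: [-1.054, 1.301, 1.072]
ft_force: [0.2, 0.0, -1.1]
grip_width: 33.6
```

Request:
play_rows(
  fingers=[1,1,1,1,1],
  linear=[
    [-0.0005,0.004,0.027],
    [-0.0005,0.004,0.027],
    [-0.0005,0.004,0.025],
    [-0.0005,0.003,0.015],
    [0,0,0],
  ],
  rotation=[
    [0,0,0],
    [0,0,0],
    [0,0,0],
    [0,0,0],
    [0,0,0],
  ],
)

```text
time: 5.15
ee_pos: [521.5, -8.3, 85.7]
tcp_rot: [-1.049, 1.306, 1.085]
ft_force: [0.3, -0.7, -1.3]
grip_width: 33.7
```

```bash
python3 -c "
from h import *
plan([531.2,10.6,95],down(1.383))"
```

```text
t 5.15 p [521.5  -8.3  85.7] F [ 0.3 -0.7 -1.3] w 33.7 q [-0.24  0.15  1.96  0.01  1.06 -1.62]
rows 1
L [[-0.0093, -0.0056, 0.0205]] 
R [[-0.0058, 0.0057, -0.0237]]
```

Request:
play_rows(
  fingers=[1,1,1,1],
  linear=[
    [-0.009,-0.0056,0.0205],
    [0,0,0],
    [0,0,0],
    [0,0,0],
  ],
  rotation=[
    [-0.006,0.006,-0.024],
    [0,0,0],
    [0,0,0],
    [0,0,0],
  ],
)

```text
time: 5.48
ee_pos: [528.3, 11.1, 90.3]
tcp_rot: [-1.069, 1.297, 1.076]
ft_force: [0.8, 0.2, -0.8]
grip_width: 33.8
```

```bash
python3 -c "
from h import *
plan([531.2,10.6,95],down(1.383))"
```

```text
t 5.48 p [528.3  11.1  90.3] F [ 0.8  0.2 -0.8] w 33.8 q [-0.19  0.14  1.96 -0.    1.05 -1.58]
rows 1
L [[-0.0048, -0.0029, 0.0001]] 
R [[0.002, -0.0016, -0.0068]]
```

Request:
play_rows(
  fingers=[1,1],
  linear=[
    [-0.003,-0.003,0],
    [0,0,0],
  ],
  rotation=[
    [0.002,-0.002,-0.007],
    [0,0,0],
  ],
)

```text
time: 5.65
ee_pos: [530.7, 9.1, 92.2]
tcp_rot: [-1.067, 1.294, 1.07]
ft_force: [-0.3, -0.4, -0.6]
grip_width: 33.7
```

```bash
python3 -c "
from h import *
plan([531.2,10.6,95],down(1.383))
s=snap('side');crop(s,230,140,90,80,8,'s4.png')
t=snap('top');crop(t,220,118,60,80,7,'t4.png')
st()
import pickle;pickle.dump((t,s),open('c4.pkl','wb'))"
```

```text
t 5.65 p [530.7   9.1  92.2] F [-0.3 -0.4 -0.6] w 33.7 q [-0.2   0.14  1.95  0.    1.05 -1.58]
rows 1
L [[-0.0028, -0.0002, 0.0016]] 
R [[-0.002, 0.0003, -0.0016]]
t 5.75 p [530.1   9.3  91.7] F [ 0.5  0.4 -1.7] w 33.7 q [-0.2   0.14  1.95  0.    1.05 -1.58]
```

View pics/s4.png

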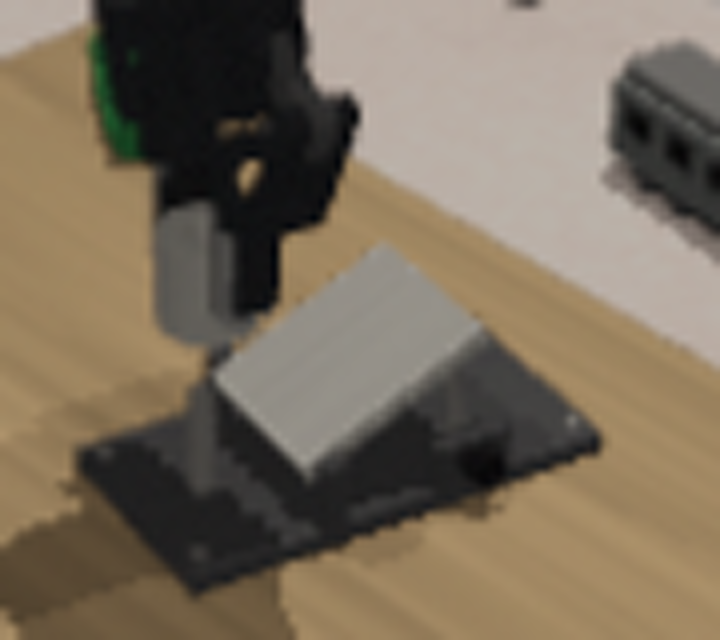

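View pics/t4.png

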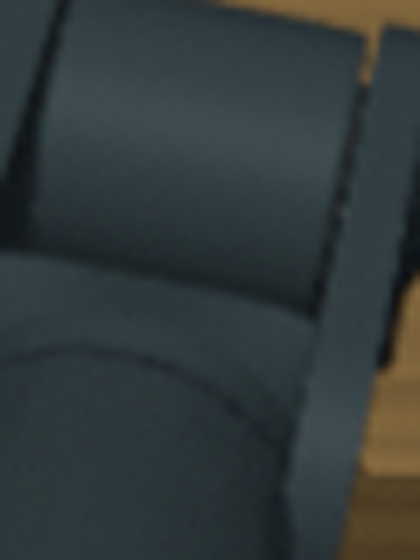

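```bash
cat > cyl.py <<'E'
from h import *
import pickle
def sil(i,c,zb,h=36,r=18):
    a=np.linspace(0,2*np.pi,200);P=np.c_[c[0]+r*np.cos(a),c[1]+r*np.sin(a),0*a]
    lo=proj(i,P+[0,0,zb]);hi=proj(i,P+[0,0,zb+h]); A=np.r_[lo,hi]
    return lo,hi,A
if __name__=="__main__":
    t,s=pickle.load(open("c4.pkl","rb"))
    tcp=np.array([530.4,9.2]);yt=np.array([-.982,.187])
    for off in (0,2.3,4):
        c=tcp+off*yt
        lo,hi,A=sil(s,c,80)
        g=lambda q:((q-[230,140]+.5)*8-.5).round(0)
        print(off,"left",g(A[A[:,0].argmin()]),"right lo",g(lo[lo[:,0].argmax()]),"bottom",g(A[A[:,1].argmax()]),"top left",g(hi[hi[:,0].argmin()]))
    print("pin",((proj(s,[[528.9,11,54],[528.9,11,10]])-[230,140]+.5)*8).round())
E
python3 cyl.py
```

```text
0 left [158. 230.] right lo [266. 321.] bottom [213. 351.] top left [158. 230.]
2.3 left [152. 232.] right lo [260. 323.] bottom [207. 353.] top left [152. 232.]
4 left [148. 233.] right lo [256. 325.] bottom [203. 355.] top left [148. 233.]
pin [[206. 384.]
 [205. 487.]]
```

Request:
play_rows(
  fingers=[1,1,1,1],
  linear=[
    [0.01,-0.0004,0.0012],
    [0.008,0,0],
    [0,0,0],
    [0,0,0],
  ],
  rotation=[
    [0,0,-0.001],
    [0,0,0],
    [0,0,0],
    [0,0,0],
  ],
)

```text
time: 6.08
ee_pos: [530.4, 9.5, 71.4]
tcp_rot: [-1.065, 1.295, 1.069]
ft_force: [-0.2, 0.9, -0.7]
grip_width: 33.6
```

```bash
python3 -c "
from h import *
plan([531,10.3,68],down(1.383))
s=snap('side');crop(s,230,150,60,50,12,'s5.png')
st()
import pickle;pickle.dump((s,s),open('c5.pkl','wb'))
from cyl import *
tcp=np.array([531,10.3])"
```

```text
t 6.08 p [530.4   9.5  71.4] F [-0.2  0.9 -0.7] w 33.6 q [-0.2   0.18  1.96  0.    1.01 -1.58]
rows 1
L [[0.0034, -0.0005, 0.0009]] 
R [[-0.0036, 0.0003, -0.0026]]
t 6.13 p [530.1   9.6  71.2] F [-0.9 -0.3 -1.5] w 33.3 q [-0.2   0.18  1.96  0.    1.01 -1.58]
```

View pics/s5.png

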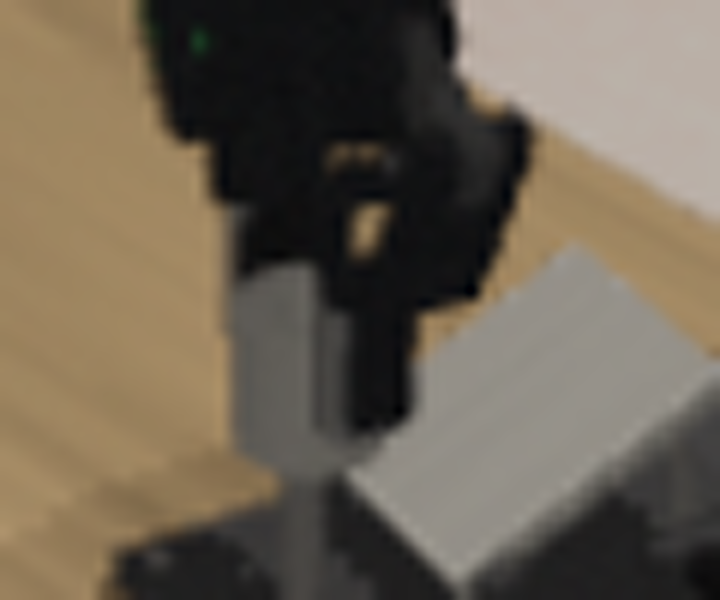

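Request:
play_rows(
  fingers=[1,1,1],
  linear=[
    [0.003,-0.0005,0.001],
    [0.004,0,0],
    [0.003,0,0],
  ],
  rotation=[
    [-0.003,0,-0.002],
    [0,0,0],
    [0,0,0],
  ],
)

```text
time: 6.38
ee_pos: [531.5, 10.5, 61.2]
tcp_rot: [-1.07, 1.292, 1.069]
ft_force: [-0.1, -0.1, -0.4]
grip_width: 33.5
```

```bash
python3 -c "
from h import *
plan([531,10.3,50],down(1.383))"
```

```text
t 6.38 p [531.5  10.5  61.2] F [-0.1 -0.1 -0.4] w 33.5 q [-0.19  0.2   1.96  0.    0.98 -1.58]
rows 1
L [[0.0112, 0.0005, -0.0003]] 
R [[-0.0, 0.0002, 0.0008]]
```

Request:
play_rows(
  fingers=[1,1,1],
  linear=[
    [0.006,0.0003,0],
    [0.006,0,0],
    [0.004,0,0],
  ],
  rotation=[
    [0,0,0],
    [0,0,0],
    [0,0,0],
  ],
)

```text
time: 6.63
ee_pos: [531.4, 10.8, 44.0]
tcp_rot: [-1.07, 1.291, 1.069]
ft_force: [-1.4, -0.7, -1.7]
grip_width: 33.6
```

```bash
python3 -c "
from h import *
plan([531,10.3,25],down(1.383))
s=snap('side');crop(s,230,150,60,50,12,'s6.png')"
```

```text
t 6.63 p [531.4  10.8  44. ] F [-1.4 -0.7 -1.7] w 33.6 q [-0.19  0.23  1.96  0.    0.95 -1.58]
rows 1
L [[0.019, 0.0003, -0.0006]] 
R [[0.0001, 0.0005, 0.0014]]
```

View pics/s6.png

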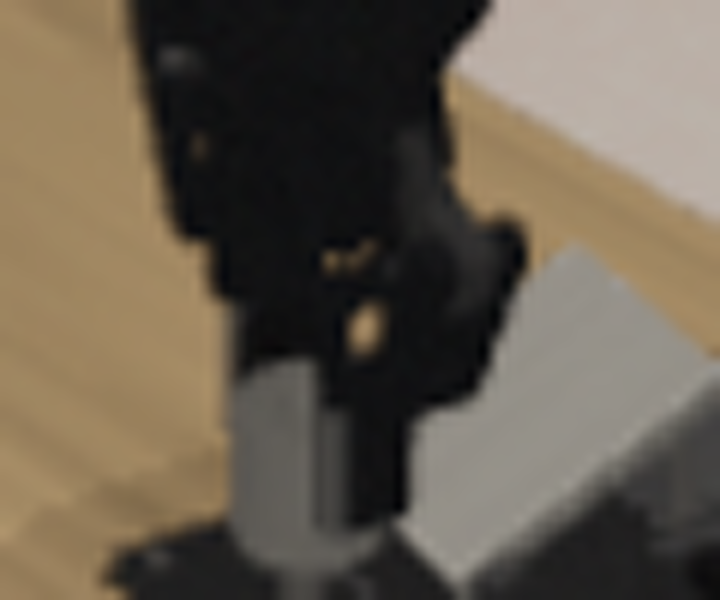

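Request:
play_rows(
  fingers=[1,1,1],
  linear=[
    [0.005,0.0003,-0.0005],
    [0.005,0,0],
    [0.004,0,0],
  ],
  rotation=[
    [0,0,0.001],
    [0,0,0],
    [0,0,0],
  ],
)

```text
time: 6.93
ee_pos: [530.8, 10.3, 28.2]
tcp_rot: [-1.07, 1.292, 1.07]
ft_force: [-0.3, 0.2, -1.8]
grip_width: 33.7
```

Request:
play_rows(
  fingers=[1,1],
  linear=[
    [0.002,0,0],
    [0,0,0],
  ],
  rotation=[
    [0,0,0],
    [0,0,0],
  ],
)

```text
time: 7.1
ee_pos: [530.0, 10.4, 24.7]
tcp_rot: [-1.068, 1.293, 1.072]
ft_force: [0.5, -0.6, -0.9]
grip_width: 33.7
```

Request:
play_rows(
  fingers=[1,1],
  linear=[
    [0.0025,-0.0003,0],
    [0.001,0,0],
  ],
  rotation=[
    [0,0,0],
    [0,0,0],
  ],
)

```text
time: 7.27
ee_pos: [530.5, 10.2, 21.6]
tcp_rot: [-1.068, 1.294, 1.072]
ft_force: [-4.9, 0.7, 7.3]
grip_width: 33.7
```

Request:
play_rows(
  fingers=[1,1],
  linear=[
    [0.0015,0,0],
    [0.001,0,0],
  ],
  rotation=[
    [0,0,0],
    [0,0,0],
  ],
)

```text
time: 7.43
ee_pos: [530.6, 10.2, 21.6]
tcp_rot: [-1.068, 1.296, 1.074]
ft_force: [-3.3, -0.0, 6.3]
grip_width: 33.9
```

Request:
play_rows(
  fingers=[0.4,0.3,0.3,0.3,0.3],
  linear=[
    [0,0,0],
    [0,0,0],
    [0,0,0],
    [0,0,0],
    [-0.02,0,0],
  ],
  rotation=[
    [0,0,0],
    [0,0,0],
    [0,0,0],
    [0,0,0],
    [0,0,0],
  ],
)

```text
time: 7.85
ee_pos: [529.3, 10.4, 39.8]
tcp_rot: [-1.066, 1.298, 1.077]
ft_force: [-0.2, -0.4, -1.0]
grip_width: 60.1
```

Request:
play_rows(
  fingers=[0.3,0.3,0.3,0.3,0.3],
  linear=[
    [-0.02,0,0],
    [-0.03,0,0],
    [-0.03,0,0],
    [-0.02,0,0],
    [0,0,0],
  ],
  rotation=[
    [0,0,0],
    [0,0,0],
    [0,0,0],
    [0,0,0],
    [0,0,0],
  ],
)

```text
time: 8.27
ee_pos: [530.7, 10.1, 145.3]
tcp_rot: [-1.066, 1.297, 1.076]
ft_force: [0.8, -0.2, 0.2]
grip_width: 59.4
```

```bash
python3 -c "
from h import *
plan([530.3,209.4,110],down(.697+np.pi/2))
s=snap('side');crop(s,230,140,75,75,8,'s7.png')"
```

```text
t 8.27 p [530.7  10.1 145.3] F [ 0.8 -0.2  0.2] w 59.4 q [-0.19  0.07  1.92 -0.    1.16 -1.58]
rows 8
L [[0.0044, 0.0047, 0.0245], [0.0044, 0.0019, 0.0248], [0.0044, -0.0008, 0.0249], [0.0044, -0.0036, 0.0247], [0.0044, -0.0063, 0.0241]] 
R [[-0.1105, 0.0004, -0.0009], [-0.1105, 0.0004, -0.0009], [-0.1105, 0.0004, -0.0009], [-0.1105, 0.0004, -0.0009], [-0.1105, 0.0004, -0.0009]]
L [[0.0044, -0.0089, 0.0233], [0.0044, -0.0114, 0.0222], [0.0044, -0.0138, 0.0208]] 
R [[-0.1105, 0.0004, -0.0009], [-0.1105, 0.0004, -0.0009], [-0.1105, 0.0004, -0.0009]]
```

View pics/s7.png

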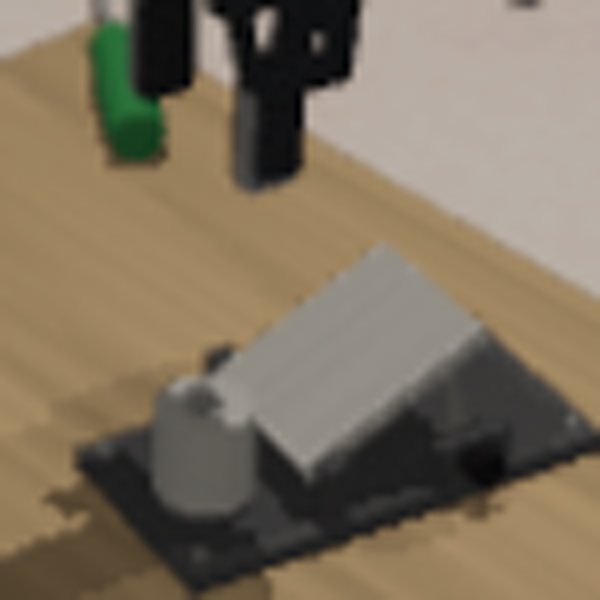

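Request:
play_rows(
  fingers=[0.4,0.4,0.4,0.4,0.4],
  linear=[
    [0,0.005,0.0245],
    [0.002,0.002,0.025],
    [0.002,-0.001,0.025],
    [0.002,-0.0035,0.0245],
    [0.002,-0.006,0.024],
  ],
  rotation=[
    [-0.11,0,0],
    [-0.11,0,0],
    [-0.11,0,0],
    [-0.11,0,0],
    [-0.11,0,0],
  ],
)

```text
time: 8.73
ee_pos: [526.6, 134.9, 129.7]
tcp_rot: [-1.472, 1.015, 1.495]
ft_force: [0.5, -0.0, 0.9]
grip_width: 51.5
```

```bash
python3 -c "
from h import *
plan([530.3,209.4,90],down(.697+np.pi/2))"
```

```text
t 8.73 p [526.6 134.9 129.7] F [ 0.5 -0.   0.9] w 51.5 q [ 0.04  0.12  1.9   0.    1.14 -1.91]
rows 3
L [[0.0132, -0.0105, 0.0225], [0.0132, -0.0128, 0.0213], [0.0132, -0.0149, 0.0199]] 
R [[-0.1065, 0.0028, -0.0044], [-0.1065, 0.0028, -0.0044], [-0.1065, 0.0028, -0.0044]]
```

Request:
play_rows(
  fingers=[0.5,0.5,0.5,0.5,0.5],
  linear=[
    [0.01,-0.01,0.022],
    [0.012,-0.0128,0.02],
    [0.012,-0.013,0.014],
    [0,0,0],
    [0,0,0],
  ],
  rotation=[
    [-0.11,0.002,-0.004],
    [-0.1,0.003,-0.004],
    [-0.08,0.003,-0.004],
    [0,0,0],
    [0,0,0],
  ],
)

```text
time: 9.15
ee_pos: [525.8, 208.0, 84.9]
tcp_rot: [-1.688, 0.807, 1.71]
ft_force: [0.2, -1.2, -0.2]
grip_width: 42.8
```

```bash
python3 -c "
from h import *
plan([530.3,209.4,60],down(.697+np.pi/2))"
```

```text
t 9.15 p [525.8 208.   84.9] F [ 0.2 -1.2 -0.2] w 42.8 q [ 0.18  0.24  1.86  0.    1.06 -2.09]
rows 1
L [[0.0249, -0.0046, -0.0019]] 
R [[-0.0068, 0.0073, -0.0114]]
```

Request:
play_rows(
  fingers=[0.5,0.5,0.5],
  linear=[
    [0.022,-0.0045,-0.002],
    [0.01,0,0],
    [0,0,0],
  ],
  rotation=[
    [-0.007,0.007,-0.011],
    [0,0,0],
    [0,0,0],
  ],
)

```text
time: 9.4
ee_pos: [529.5, 207.6, 50.5]
tcp_rot: [-1.697, 0.799, 1.701]
ft_force: [0.5, -0.2, 0.7]
grip_width: 42.6
```

```bash
python3 -c "
from h import *
plan([530.3,209.4,60],down(.697+np.pi/2))
s=snap('side');crop(s,170,110,75,85,8,'s8.png')
"
```

```text
t 9.4 p [529.5 207.6  50.5] F [ 0.5 -0.2  0.7] w 42.6 q [ 0.17  0.29  1.86 -0.    0.99 -2.09]
rows 1
L [[-0.0095, -0.0017, 0.0009]] 
R [[-0.0038, 0.001, -0.0027]]
```

View pics/s8.png

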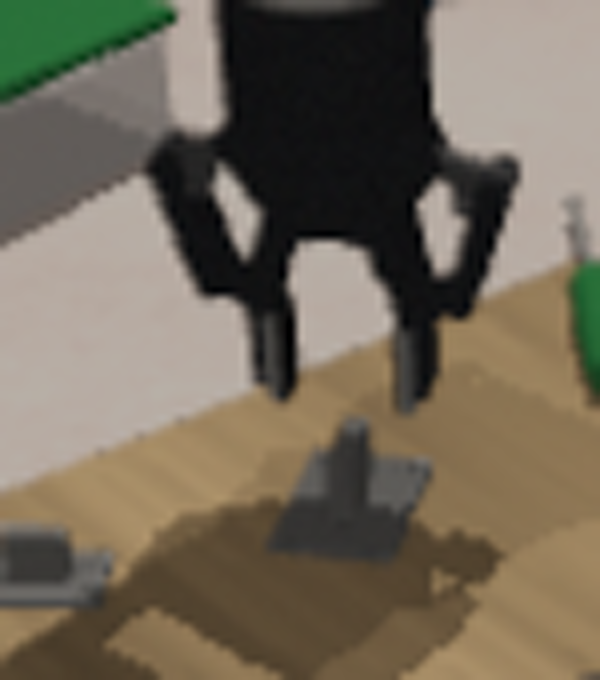

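Request:
play_rows(
  fingers=[0.5,0.5,0.5,0.5],
  linear=[
    [0.015,-0.0016,0.001],
    [0.012,0,0],
    [0.006,0,0],
    [0,0,0],
  ],
  rotation=[
    [-0.004,0.001,-0.003],
    [0,0,0],
    [0,0,0],
    [0,0,0],
  ],
)

```text
time: 9.78
ee_pos: [532.5, 207.4, 19.7]
tcp_rot: [-1.701, 0.796, 1.694]
ft_force: [-0.7, -1.0, 0.5]
grip_width: 42.3
```

```bash
python3 -c "
from h import *
plan([530.3,209.4,8.5],down(.697+np.pi/2))
"
```

```text
t 9.78 p [532.5 207.4  19.7] F [-0.7 -1.   0.5] w 42.3 q [ 0.17  0.35  1.86 -0.    0.92 -2.09]
rows 1
L [[0.0112, 0.0004, 0.0029]] 
R [[-0.0048, -0.0021, 0.0035]]
```

Request:
play_rows(
  fingers=[0.5,0.5,0.5],
  linear=[
    [0.0085,0.0004,0.0029],
    [0,0,0],
    [0,0,0],
  ],
  rotation=[
    [-0.005,-0.002,0.003],
    [0,0,0],
    [0,0,0],
  ],
)

```text
time: 10.03
ee_pos: [531.3, 209.3, 11.8]
tcp_rot: [-1.702, 0.793, 1.699]
ft_force: [0.2, -0.1, 0.6]
grip_width: 42.8
```

```bash
python3 -c "
from h import *
plan([530.3,209.4,8.5],down(.697+np.pi/2))
"
```

```text
t 10.03 p [531.3 209.3  11.8] F [ 0.2 -0.1  0.6] w 42.8 q [ 0.18  0.36  1.86  0.    0.91 -2.09]
rows 1
L [[0.0033, 0.0007, 0.0007]] 
R [[-0.0004, -0.001, 0.0019]]
```

Close on the rib.

Request:
play_rows(
  fingers=[0.5,0.7,0.8,0.9,1],
  linear=[
    [0.003,0.0007,0.0007],
    [0,0,0],
    [0,0,0],
    [0,0,0],
    [0,0,0],
  ],
  rotation=[
    [0,-0.001,0.002],
    [0,0,0],
    [0,0,0],
    [0,0,0],
    [0,0,0],
  ],
  grip_force=50,
)

```text
time: 10.45
ee_pos: [531.0, 209.8, 9.9]
tcp_rot: [-1.702, 0.794, 1.7]
ft_force: [-0.2, 0.7, 0.5]
grip_width: 8.9
```

Request:
play_rows(
  fingers=[1,1,1,1,1],
  linear=[
    [0,0,0],
    [0,0,0],
    [0,0,0],
    [0,0,0],
    [0,0,0],
  ],
  rotation=[
    [0,0,0],
    [0,0,0],
    [0,0,0],
    [0,0,0],
    [0,0,0],
  ],
)

```text
time: 10.87
ee_pos: [530.9, 209.8, 9.9]
tcp_rot: [-1.702, 0.794, 1.7]
ft_force: [-0.6, 0.7, -1.1]
grip_width: 9.3
```

```bash
python3 -c "
from h import *
s,M=st();print(M)
t=snap('top');s=snap('side');crop(s,180,130,60,60,10,'s9.png')
crop(t,130,140,90,80,6,'t9.png')
st()
"
```

```text
t 10.87 p [530.9 209.8   9.9] F [-0.6  0.7 -1.1] w 9.3 q [ 0.18  0.37  1.86 -0.    0.91 -2.09]
[[ 0.0016 -0.7668 -0.6419]
 [ 0.0002 -0.6419  0.7668]
 [-1.     -0.0014 -0.0009]]
t 10.97 p [530.9 209.8   9.9] F [ 0.5  0.3 -0.5] w 8.8 q [ 0.18  0.37  1.86 -0.    0.91 -2.09]
```

View pics/s9.png

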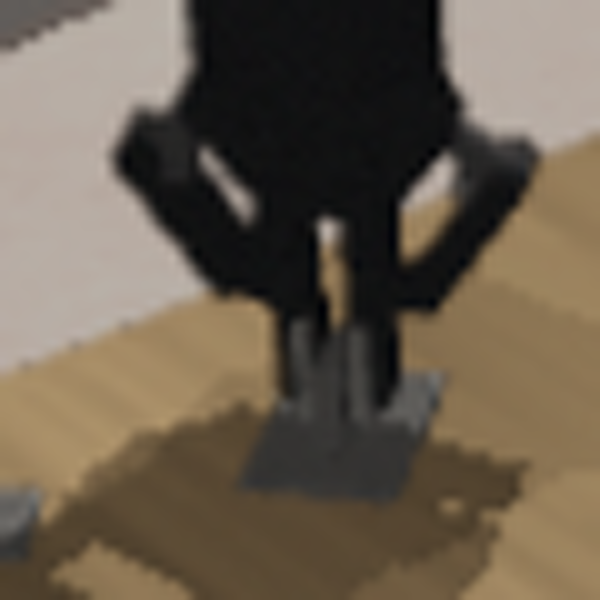

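```bash
cat >> h.py <<'E'
A=.455;PSI=-.1885
EDGE=np.array([549.7,7.1,30.])
def frame(a=A,psi=PSI):
    u=np.array([np.cos(a)*np.cos(psi),np.cos(a)*np.sin(psi),np.sin(a)])
    n=np.array([-np.sin(a)*np.cos(psi),-np.sin(a)*np.sin(psi),np.cos(a)])
    v=np.cross(n,u); return u,v,n
def target(uc,h,a=A,psi=PSI):
    u,v,n=frame(a,psi); M=np.c_[-n,-u,v]
    P=EDGE+u*uc+n*h
    return P+n*9.9+u*0.7, M
def rel():
    """current panel in face coords: u of underside centre, v, n; angles err; force in face axes"""
    from workcell import bot
    s=bot.get_state();M=R.from_rotvec(s["tcp_rot"]).as_matrix();F=np.c_[frame()]
    c=s["ee_pos"]+M@[9.9,.7,0]-EDGE
    u,v,n=frame();M2=target(0,0)[1]
    print("t",round(s["time"],2),"u,v,n",np.array([c@u,c@v,c@n]).round(2),"rot",R.from_matrix(M.T@M2).as_rotvec().round(4),"F uvn",np.array([s["ft_force"]@k for k in(u,v,n)]).round(1),"T tool",(M.T@s["torque"]).round(2),"w",round(s["grip_width"],1))
E
python3 -c "
from h import *
P,M=target(45,40);print(P,M,np.linalg.det(M))
plan([P[0],P[1],120],M)"
```

```text
[568.4827   3.5169  94.9067] [[ 0.4317 -0.8823  0.1874]
 [-0.0823  0.1683  0.9823]
 [-0.8983 -0.4395  0.    ]] 1.0
t 10.97 p [530.9 209.8   9.9] F [ 0.5  0.3 -0.5] w 8.8 q [ 0.18  0.37  1.86 -0.    0.91 -2.09]
rows 9
L [[-0.0122, 0.0115, -0.0203], [-0.0122, 0.0089, -0.0215], [-0.0121, 0.0062, -0.0225], [-0.0118, 0.0034, -0.0233], [-0.0114, 0.0006, -0.0237]] 
R [[0.0966, 0.0223, -0.047], [0.0966, 0.0223, -0.047], [0.0966, 0.0223, -0.047], [0.0966, 0.0223, -0.047], [0.0966, 0.0223, -0.047]]
L [[-0.0108, -0.0022, -0.0239], [-0.0101, -0.005, -0.0238], [-0.0093, -0.0078, -0.0234], [-0.0083, -0.0104, -0.0227]] 
R [[0.0966, 0.0223, -0.047], [0.0966, 0.0223, -0.047], [0.0966, 0.0223, -0.047], [0.0966, 0.0223, -0.047]]
```

Request:
play_rows(
  fingers=[1,1,1,1],
  linear=[
    [-0.02,0,0],
    [-0.04,0,0],
    [-0.04,0,0],
    [-0.02,0,0],
  ],
  rotation=[
    [0,0,0],
    [0,0,0],
    [0,0,0],
    [0,0,0],
  ],
)

```text
time: 11.3
ee_pos: [525.2, 208.6, 126.3]
tcp_rot: [-1.692, 0.805, 1.716]
ft_force: [1.0, -0.1, -0.2]
grip_width: 8.7
```

```bash
python3 -c "
from h import *
P,M=target(45,50)
plan([P[0],P[1],P[2]],M)
s=snap('side');crop(s,180,100,60,80,8,'s10.png')"
```

```text
t 11.3 p [525.2 208.6 126.3] F [ 1.  -0.1 -0.2] w 8.7 q [ 0.18  0.18  1.84 -0.    1.14 -2.09]
rows 9
L [[0.0025, 0.0112, -0.0202], [0.0025, 0.0093, -0.0211], [0.0025, 0.0074, -0.0219], [0.0027, 0.0054, -0.0224], [0.003, 0.0033, -0.0228]] 
R [[0.0966, 0.0225, -0.049], [0.0966, 0.0225, -0.049], [0.0966, 0.0225, -0.049], [0.0966, 0.0225, -0.049], [0.0966, 0.0225, -0.049]]
L [[0.0034, 0.0013, -0.0229], [0.0039, -0.0008, -0.0229], [0.0045, -0.0028, -0.0226], [0.0052, -0.0047, -0.0221]] 
R [[0.0966, 0.0225, -0.049], [0.0966, 0.0225, -0.049], [0.0966, 0.0225, -0.049], [0.0966, 0.0225, -0.049]]
```

View pics/s10.png

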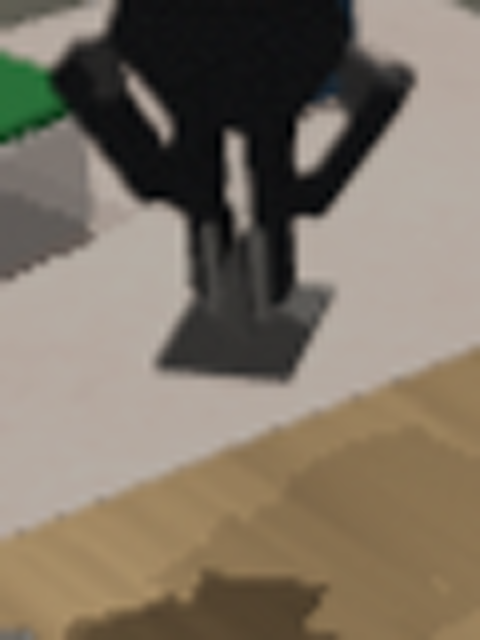

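Request:
play_rows(
  fingers=[1,1,1,1,1],
  linear=[
    [0,0.011,-0.02],
    [0,0.009,-0.021],
    [0,0.0075,-0.022],
    [0,0.0055,-0.0225],
    [0,0.0035,-0.023],
  ],
  rotation=[
    [0.097,0.0225,-0.049],
    [0.097,0.0225,-0.049],
    [0.097,0.0225,-0.049],
    [0.097,0.0225,-0.049],
    [0.097,0.0225,-0.049],
  ],
)

```text
time: 11.77
ee_pos: [551.9, 95.3, 135.6]
tcp_rot: [-1.483, 0.917, 1.123]
ft_force: [0.1, -0.1, -1.1]
grip_width: 8.9
```

```bash
python3 -c "
from h import *
P,M=target(45,50)
plan([P[0],P[1],P[2]],M)"
```

```text
t 11.77 p [551.9  95.3 135.6] F [ 0.1 -0.1 -1.1] w 8.9 q [-0.04 -0.    2.04  0.02  0.83 -1.82]
rows 4
L [[0.0083, 0.0036, -0.0225], [0.0087, 0.0019, -0.0226], [0.0092, 0.0002, -0.0225], [0.0097, -0.0014, -0.0222]] 
R [[0.0922, 0.0225, -0.042], [0.0922, 0.0225, -0.042], [0.0922, 0.0225, -0.042], [0.0922, 0.0225, -0.042]]
```

Request:
play_rows(
  fingers=[1,1,1,1,1],
  linear=[
    [0.004,0.0036,-0.022],
    [0.006,0.002,-0.022],
    [0.006,0,-0.018],
    [0.004,-0.001,-0.01],
    [0,0,0],
  ],
  rotation=[
    [0.092,0.0225,-0.042],
    [0.092,0.0225,-0.042],
    [0.08,0.0225,-0.042],
    [0.04,0.015,-0.03],
    [0,0,0],
  ],
)

```text
time: 12.18
ee_pos: [557.3, 15.5, 116.8]
tcp_rot: [-1.32, 0.972, 0.752]
ft_force: [-0.1, 0.3, -0.8]
grip_width: 8.8
```

```bash
python3 -c "
from h import *
P,M=target(45,40)
plan([P[0],P[1],P[2]],M);rel()"
```

```text
t 12.18 p [557.3  15.5 116.8] F [-0.1  0.3 -0.8] w 8.8 q [-0.17 -0.05  2.15 -0.01  0.58 -1.59]
rows 1
L [[0.0254, -0.002, -0.0099]] 
R [[0.0421, 0.0021, -0.0036]]
t 12.18 u,v,n [42.68  9.7  65.44] rot [ 0.0421  0.0021 -0.0036] F uvn [-0.5  0.3 -0.6] T tool [-0.05  0.01  0.28] w 8.8
```

Request:
play_rows(
  fingers=[1,1,1,1,1],
  linear=[
    [0.015,-0.002,-0.01],
    [0.012,0,0],
    [0.008,0,0],
    [0,0,0],
    [0,0,0],
  ],
  rotation=[
    [0.04,0.002,-0.004],
    [0,0,0],
    [0,0,0],
    [0,0,0],
    [0,0,0],
  ],
)

```text
time: 12.6
ee_pos: [573.2, 3.4, 85.5]
tcp_rot: [-1.288, 0.981, 0.729]
ft_force: [1.2, -0.0, -1.1]
grip_width: 9.1
```

```bash
python3 -c "
from h import *
P,M=target(42,15)
plan(P,M);rel()"
```

```text
t 12.6 p [573.2   3.4  85.5] F [ 1.2 -0.  -1.1] w 9.1 q [-0.19  0.05  2.13  0.01  0.51 -1.59]
rows 1
L [[0.0145, 0.003, -0.0008]] 
R [[0.0048, 0.0018, -0.0024]]
t 12.6 u,v,n [45.04  0.75 29.52] rot [ 0.0048  0.0018 -0.0024] F uvn [ 0.6  0.2 -1.5] T tool [-0.01  0.03  0.28] w 9.1
```

Request:
play_rows(
  fingers=[1,1,1,1],
  linear=[
    [0.01,0.002,-0.0007],
    [0.005,0,0],
    [0,0,0],
    [0,0,0],
  ],
  rotation=[
    [0.005,0.002,-0.002],
    [0,0,0],
    [0,0,0],
    [0,0,0],
  ],
)

```text
time: 12.93
ee_pos: [579.0, 3.4, 72.8]
tcp_rot: [-1.289, 0.979, 0.725]
ft_force: [0.5, -0.1, -0.1]
grip_width: 9.0
```

```bash
python3 -c "
from h import *
P,M=target(40,6)
plan(P,M);rel()
s=snap('side');crop(s,230,140,75,75,8,'s11.png');t=snap('top');crop(t,220,118,60,80,7,'t11.png')
rel()"
```

```text
t 12.93 p [579.    3.4  72.8] F [ 0.5 -0.1 -0.1] w 9.0 q [-0.19  0.09  2.12  0.01  0.48 -1.58]
rows 1
L [[0.0095, 0.0046, -0.0019]] 
R [[0.0035, 0.0014, 0.0013]]
t 12.93 u,v,n [44.62  1.89 15.55] rot [0.0035 0.0014 0.0013] F uvn [ 0.4  0.  -0.3] T tool [-0.01  0.02  0.25] w 9.0
t 13.03 u,v,n [44.96  1.77 15.76] rot [0.0033 0.0012 0.0021] F uvn [-0.1 -1.1 -1.2] T tool [0.01 0.03 0.25] w 9.5
```

View pics/s11.png

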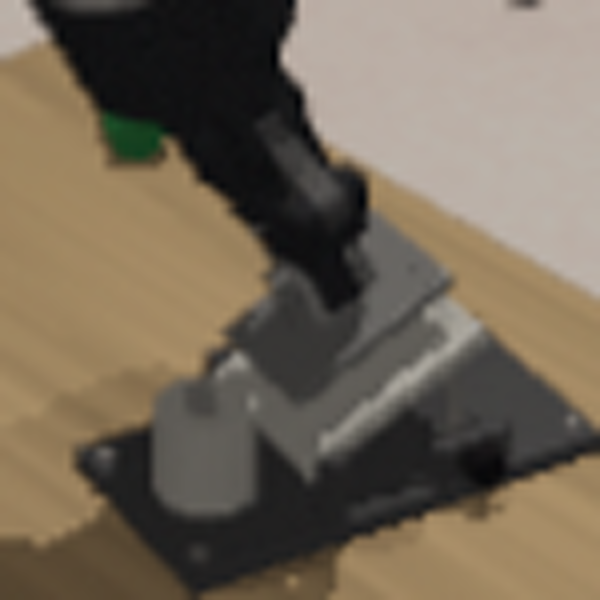

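View pics/t11.png

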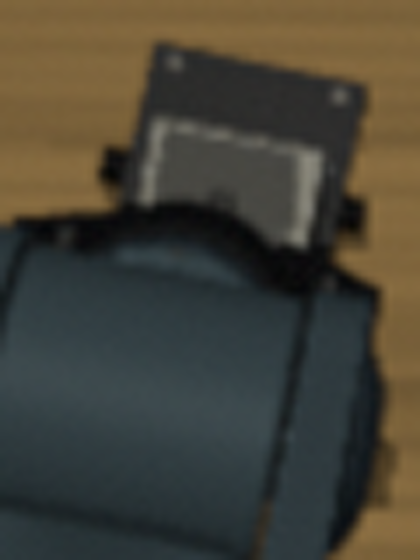

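Request:
play_rows(
  fingers=[1,1,1,1],
  linear=[
    [0.006,0.004,-0.0018],
    [0.003,0.001,0],
    [0,0,0],
    [0,0,0],
  ],
  rotation=[
    [0.003,0.001,0.002],
    [0,0,0],
    [0,0,0],
    [0,0,0],
  ],
)

```text
time: 13.37
ee_pos: [578.7, 1.5, 63.1]
tcp_rot: [-1.287, 0.98, 0.723]
ft_force: [0.7, -0.5, -0.8]
grip_width: 8.9
```

```bash
python3 -c "
from h import *
P,M=target(37,3)
plan(P,M);rel()
s=snap('side');crop(s,230,150,65,55,11,'s12.png');t=snap('top');crop(t,230,125,50,50,12,'t12.png')
rel()"
```

```text
t 13.37 p [578.7   1.5  63.1] F [ 0.7 -0.5 -0.8] w 8.9 q [-0.19  0.11  2.12  0.01  0.46 -1.58]
rows 1
L [[0.0038, 0.0034, 0.0001]] 
R [[0.0005, 0.0003, 0.0017]]
t 13.37 u,v,n [40.39 -0.07  6.85] rot [0.0005 0.0003 0.0017] F uvn [ 0.3 -0.3 -1.1] T tool [-0.07  0.    0.28] w 8.9
t 13.47 u,v,n [40.54 -0.06  6.96] rot [0.0004 0.0003 0.0019] F uvn [ 0.4 -0.3 -1.2] T tool [-0.01  0.01  0.28] w 9.1
```

View pics/s12.png

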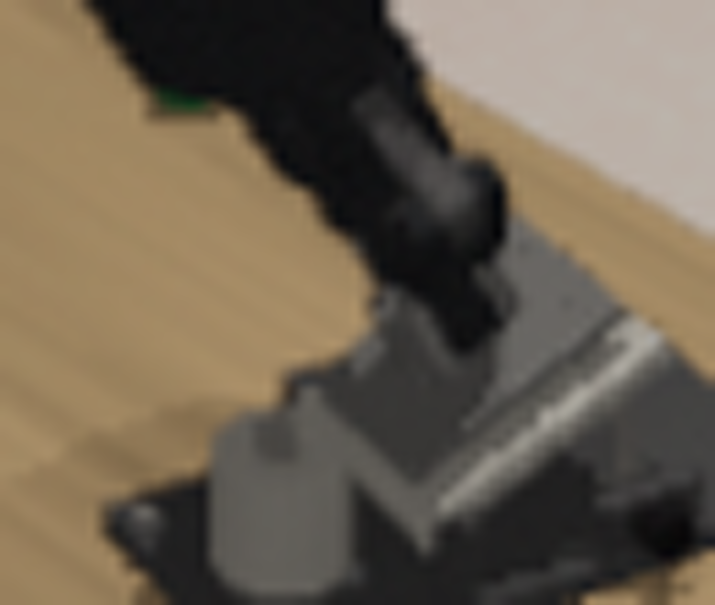

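View pics/t12.png

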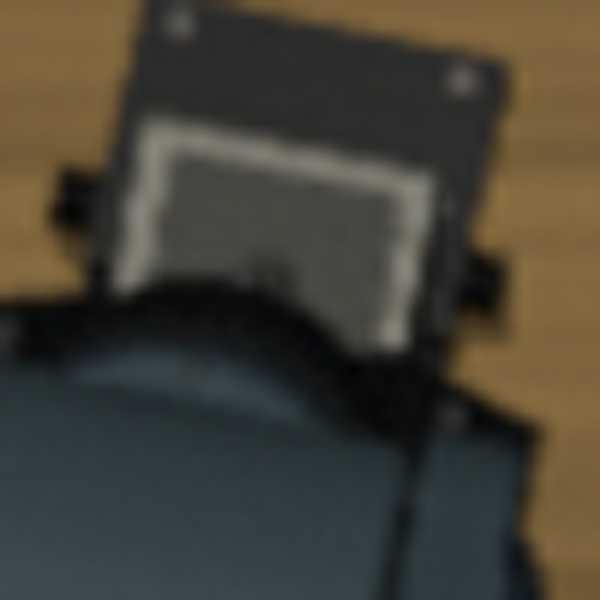

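Request:
play_rows(
  fingers=[1,1,1],
  linear=[
    [0.0025,0.001,0],
    [0.0015,0,0],
    [0,0,0],
  ],
  rotation=[
    [0,0,0.002],
    [0,0,0],
    [0,0,0],
  ],
)

```text
time: 13.72
ee_pos: [580.0, 1.2, 59.3]
tcp_rot: [-1.286, 0.981, 0.724]
ft_force: [0.1, 0.4, -1.3]
grip_width: 8.8
```

```bash
python3 -c "
from h import *
rel()"
```

```text
t 13.72 u,v,n [39.86 -0.09  2.83] rot [0.0004 0.0003 0.0005] F uvn [-0.5  0.4 -1.2] T tool [-0.02 -0.01  0.28] w 8.8
```

Request:
play_rows(
  fingers=[1,1,1],
  linear=[
    [0.0015,0.0015,0],
    [0.001,0.001,0],
    [0,0,0],
  ],
  rotation=[
    [0,0,0],
    [0,0,0],
    [0,0,0],
  ],
)

```text
time: 13.97
ee_pos: [579.3, 1.4, 56.3]
tcp_rot: [-1.287, 0.98, 0.723]
ft_force: [-2.2, 0.0, 2.8]
grip_width: 8.9
```

```bash
python3 -c "
from h import *
rel()"
```

```text
t 13.97 u,v,n [37.98 -0.05  0.42] rot [0.0006 0.0003 0.0015] F uvn [-0.7 -0.4  3.5] T tool [0.02 0.13 0.54] w 8.9
```

Request:
play_rows(
  fingers=[1,1,1],
  linear=[
    [0,0.0015,0],
    [0,0.001,0],
    [0,0,0],
  ],
  rotation=[
    [0,0,0],
    [0,0,0],
    [0,0,0],
  ],
)

```text
time: 14.22
ee_pos: [577.6, 1.7, 55.7]
tcp_rot: [-1.288, 0.979, 0.721]
ft_force: [-1.1, 0.8, 0.0]
grip_width: 8.7
```

```bash
python3 -c "
from h import *
rel()"
```

```text
t 14.22 u,v,n [36.16 -0.04  0.68] rot [0.0006 0.0003 0.0034] F uvn [-1.1  0.6  0.6] T tool [ 0.04 -0.01  0.29] w 8.7
```

Request:
play_rows(
  fingers=[1,1,1],
  linear=[
    [0,0.0012,0],
    [0,0.0005,0],
    [0,0,0],
  ],
  rotation=[
    [0,0,0.0015],
    [0,0,0],
    [0,0,0],
  ],
)

```text
time: 14.47
ee_pos: [576.0, 2.0, 54.9]
tcp_rot: [-1.287, 0.98, 0.722]
ft_force: [-0.5, -1.0, 1.3]
grip_width: 8.9
```

```bash
python3 -c "
from h import *
rel()"
```

```text
t 14.47 u,v,n [34.27 -0.04  0.67] rot [0.0007 0.0003 0.0021] F uvn [ 0.3 -1.1  1.3] T tool [-0.03  0.02  0.18] w 8.9
```

Request:
play_rows(
  fingers=[1,1],
  linear=[
    [0,0.0008,0],
    [0,0,0],
  ],
  rotation=[
    [0,0,0],
    [0,0,0],
  ],
)

```text
time: 14.63
ee_pos: [575.2, 2.2, 54.5]
tcp_rot: [-1.287, 0.98, 0.722]
ft_force: [-0.1, 0.8, -0.7]
grip_width: 8.9
```

```bash
python3 -c "
from h import *
rel()
s=snap('side');crop(s,240,160,55,45,14,'s13.png');rel()"
```

```text
t 14.63 u,v,n [33.4  -0.06  0.66] rot [0.0005 0.0003 0.0021] F uvn [-0.6  0.8 -0.5] T tool [-0.02  0.05  0.3 ] w 8.9
t 14.68 u,v,n [33.35 -0.05  0.66] rot [0.0006 0.0003 0.0019] F uvn [-0.3  0.5  0.8] T tool [0.   0.02 0.31] w 9.3
```

View pics/s13.png

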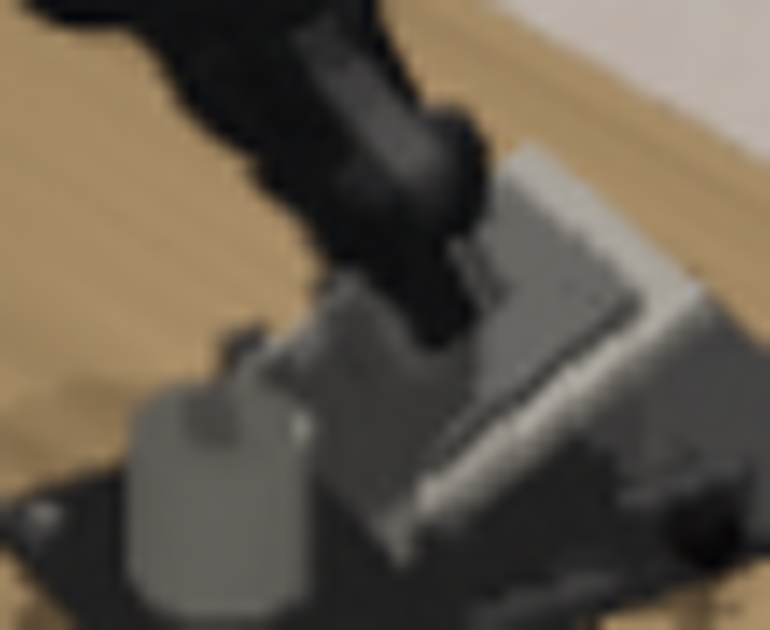

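Request:
play_rows(
  fingers=[1,1],
  linear=[
    [0,0.001,0],
    [0,0,0],
  ],
  rotation=[
    [0,0,0.001],
    [0,0,0],
  ],
)

```text
time: 14.85
ee_pos: [574.2, 2.4, 54.0]
tcp_rot: [-1.287, 0.981, 0.723]
ft_force: [0.1, 0.5, -0.5]
grip_width: 8.7
```

```bash
python3 -c "
from h import *
rel()"
```

```text
t 14.85 u,v,n [32.28 -0.06  0.64] rot [0.0006 0.0003 0.0009] F uvn [-0.2  0.5 -0.4] T tool [ 0.04 -0.01  0.22] w 8.7
```

Request:
play_rows(
  fingers=[1,1],
  linear=[
    [0,0.001,0],
    [0,0,0],
  ],
  rotation=[
    [0,0,0],
    [0,0,0],
  ],
)

```text
time: 15.02
ee_pos: [573.8, 2.4, 53.9]
tcp_rot: [-1.287, 0.98, 0.722]
ft_force: [0.3, -0.0, -0.9]
grip_width: 8.9
```

```bash
python3 -c "
from h import *
rel()"
```

```text
t 15.02 u,v,n [31.89 -0.08  0.75] rot [0.0005 0.0002 0.0023] F uvn [-0.2  0.  -1. ] T tool [-0.03 -0.03  0.23] w 8.9
```

Request:
play_rows(
  fingers=[1,1],
  linear=[
    [0,0.001,0],
    [0,0.0005,0],
  ],
  rotation=[
    [0,0,0.001],
    [0,0,0],
  ],
)

```text
time: 15.18
ee_pos: [573.0, 2.5, 53.6]
tcp_rot: [-1.287, 0.98, 0.722]
ft_force: [2.3, 0.7, 0.2]
grip_width: 8.8
```

```bash
python3 -c "
from h import *
rel()
s=snap('side');crop(s,240,160,55,45,14,'s14.png');rel()"
```

```text
t 15.18 u,v,n [31.04 -0.19  0.86] rot [0.0004 0.0001 0.0028] F uvn [ 2.   1.1 -0.7] T tool [ 0.04 -0.    0.03] w 8.8
t 15.23 u,v,n [31.   -0.16  0.87] rot [0.0005 0.0002 0.0028] F uvn [ 0.9 -0.2  0.1] T tool [ 0.02 -0.03  0.04] w 8.9
```

View pics/s14.png

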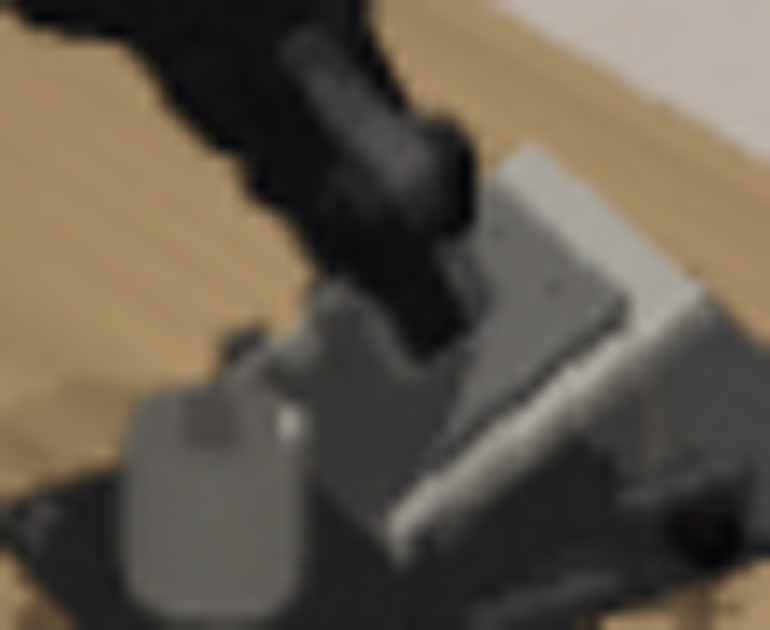

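Run:
```python
from h import *
s=snap('side')
u,v,n=frame()
g=lambda P:((proj(s,P)-[240,160]+.5)*14).round().tolist()
print("face UR,UL,LR",g([EDGE+80*u-32*v,EDGE+80*u+32*v,EDGE-32*v]))
for uc in(31,32,33,34,35):print(uc,g([EDGE+(uc+35)*u-25*v+5*n,EDGE+(uc+35)*u-25*v,EDGE+(uc-35)*u-25*v+5*n,EDGE+(uc-35)*u-25*v]))
crop(s,255,165,40,38,18,'s15.png')
```

```text
face UR,UL,LR [[713.0, 290.0], [535.0, 138.0], [397.0, 544.0]]
31 [[630.0, 301.0], [638.0, 317.0], [353.0, 523.0], [362.0, 538.0]]
32 [[634.0, 298.0], [642.0, 314.0], [357.0, 519.0], [366.0, 534.0]]
33 [[638.0, 295.0], [646.0, 311.0], [361.0, 516.0], [370.0, 531.0]]
34 [[641.0, 292.0], [650.0, 307.0], [365.0, 513.0], [374.0, 528.0]]
35 [[645.0, 288.0], [654.0, 304.0], [369.0, 510.0], [378.0, 525.0]]
```

View pics/s15.png

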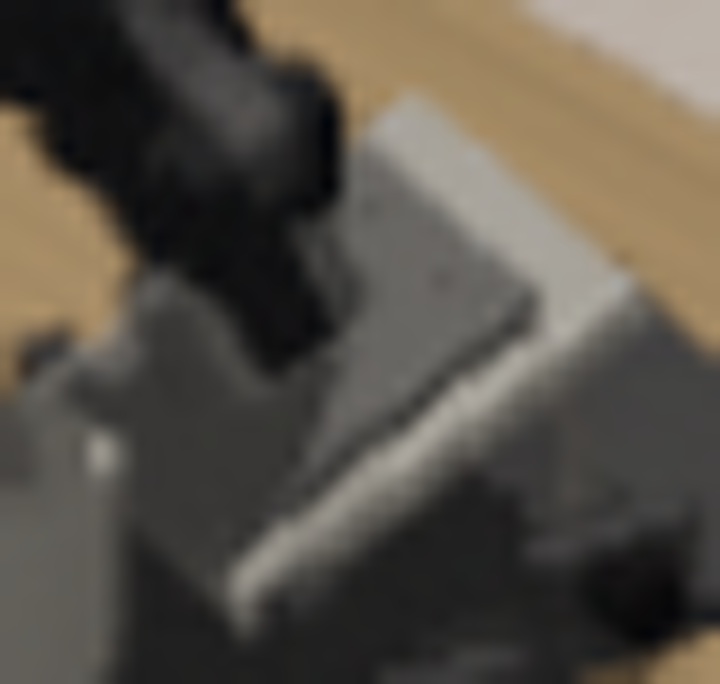

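Request:
play_rows(
  fingers=[1,1,1],
  linear=[
    [0.001,0,0],
    [0.0005,0,0],
    [0,0,0],
  ],
  rotation=[
    [0,0,0.002],
    [0,0,0],
    [0,0,0],
  ],
)

```text
time: 15.53
ee_pos: [573.3, 2.5, 53.3]
tcp_rot: [-1.286, 0.983, 0.726]
ft_force: [-1.2, -0.6, 1.4]
grip_width: 9.0
```

```bash
python3 -c "
from h import *
rel()"
```

```text
t 15.53 u,v,n [31.07 -0.1   0.48] rot [ 0.0012  0.     -0.0021] F uvn [-0.3 -0.8  1.7] T tool [-0.07  0.21  0.39] w 9.0
```

Request:
play_rows(
  fingers=[1,1,1],
  linear=[
    [0.001,0,0],
    [0.001,0,0],
    [0.001,0,0],
  ],
  rotation=[
    [0,0,0],
    [0,0,0],
    [0,0,0],
  ],
  grip_force=25,
)

```text
time: 15.78
ee_pos: [573.8, 2.5, 52.9]
tcp_rot: [-1.285, 0.986, 0.73]
ft_force: [-16.4, 0.4, 22.2]
grip_width: 9.0
```

```bash
python3 -c "
from h import *
rel()"
```

```text
t 15.78 u,v,n [31.3  -0.03 -0.12] rot [ 0.0026 -0.0003 -0.0068] F uvn [-4.8 -2.7 27.1] T tool [0.04 0.55 1.45] w 9.0
```

Request:
play_rows(
  fingers=[1,1],
  linear=[
    [0,0.0005,0],
    [0,0.0005,0],
  ],
  rotation=[
    [0,0,0],
    [0,0,0],
  ],
)

```text
time: 15.95
ee_pos: [573.1, 2.6, 53.3]
tcp_rot: [-1.286, 0.986, 0.73]
ft_force: [3.0, -0.4, -0.6]
grip_width: 9.1
```

```bash
python3 -c "
from h import *
rel()"
```

```text
t 15.95 u,v,n [30.86 -0.05  0.54] rot [ 0.0028 -0.0005 -0.0062] F uvn [ 2.5  0.1 -1.8] T tool [-0.01  0.03 -0.22] w 9.1
```

Request:
play_rows(
  fingers=[1,1],
  linear=[
    [0.001,0,0],
    [0.0008,0.0002,0],
  ],
  rotation=[
    [0,0,0],
    [0,0,0],
  ],
)

```text
time: 16.12
ee_pos: [573.6, 2.5, 52.8]
tcp_rot: [-1.286, 0.987, 0.731]
ft_force: [-18.3, 1.2, 25.4]
grip_width: 8.5
```

```bash
python3 -c "
from h import *
rel()"
```

```text
t 16.12 u,v,n [31.1  -0.01 -0.13] rot [ 0.0034 -0.0006 -0.0077] F uvn [-5.2 -2.3 30.8] T tool [0.06 0.52 1.39] w 8.5
```

Request:
play_rows(
  fingers=[1,1],
  linear=[
    [0.0002,0.0002,0],
    [0.0003,0.0002,0],
  ],
  rotation=[
    [0,0,0],
    [0,0,0],
  ],
)

```text
time: 16.28
ee_pos: [573.4, 2.6, 52.9]
tcp_rot: [-1.286, 0.987, 0.732]
ft_force: [-2.1, 0.3, 4.9]
grip_width: 8.5
```

```bash
python3 -c "
from h import *
rel()"
```

```text
t 16.28 u,v,n [30.99 -0.03  0.05] rot [ 0.0036 -0.0007 -0.0084] F uvn [ 0.3 -0.1  5.4] T tool [0.03 0.11 0.41] w 8.5
```

Request:
play_rows(
  fingers=[1,1,1],
  linear=[
    [0.0004,0.0002,0],
    [0.0004,0.0002,0],
    [0.0004,0.0002,0],
  ],
  rotation=[
    [0,0,0],
    [0,0,0],
    [0,0,0],
  ],
  grip_force=45,
)

```text
time: 16.53
ee_pos: [573.5, 2.5, 52.9]
tcp_rot: [-1.285, 0.988, 0.733]
ft_force: [-7.1, -0.5, 10.6]
grip_width: 9.3
```

```bash
python3 -c "
from h import *
rel()
s=snap('side');t=snap('top');crop(s,240,160,55,45,14,'s16.png');crop(t,230,125,50,50,12,'t16.png')
rel()"
```

```text
t 16.53 u,v,n [31.03 -0.04  0.01] rot [ 0.0037 -0.0009 -0.0098] F uvn [-1.6 -1.8 12.5] T tool [0.09 0.23 0.62] w 9.3
t 16.63 u,v,n [31.   -0.01 -0.01] rot [ 0.0037 -0.0008 -0.0098] F uvn [-0.6 -1.  12.4] T tool [0.01 0.22 0.67] w 9.0
```

View pics/s16.png

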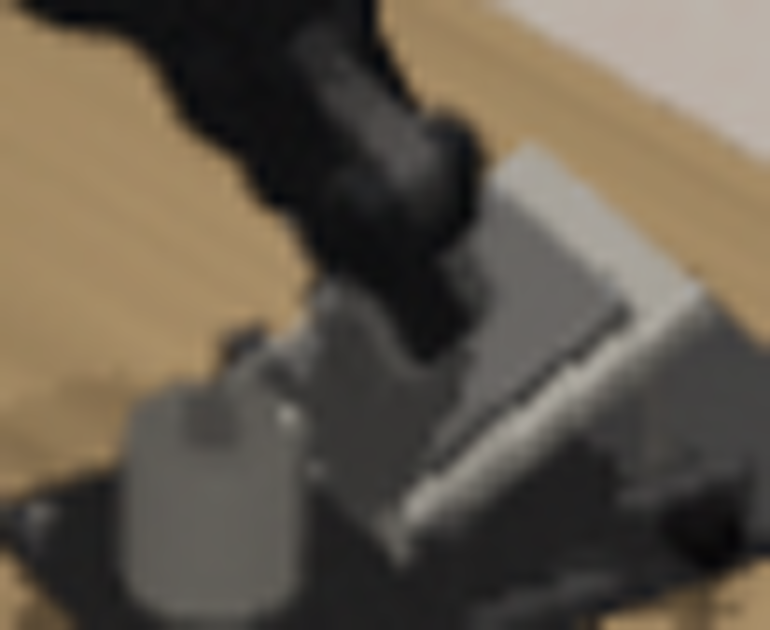

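View pics/t16.png

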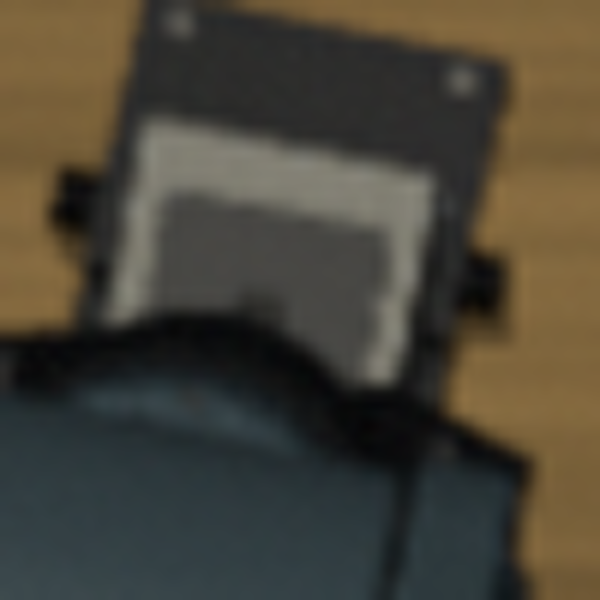

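Run:
```python
from h import *
import pickle
t=snap('top');s=snap('side');pickle.dump((t,s),open('c16.pkl','wb'));rel()
g=cv2.cvtColor(t["pixels"],cv2.COLOR_RGB2GRAY).astype(float)
G=cv2.resize(g,None,fx=20,fy=20,interpolation=cv2.INTER_CUBIC)[130*20:156*20,232*20:270*20]
im=np.clip(G*1.8,0,255).astype(np.uint8)
cv2.imwrite('pics/t17.png',im)
# overlay model
u,v,n=frame();im=cv2.cvtColor(im,cv2.COLOR_GRAY2BGR)
def q(P):return ((proj(t,P)-[232,130]+.5)*20).round().astype(int)
cv2.polylines(im,[q([EDGE+a*u+b*v for a,b in((0,32),(80,32),(80,-32),(0,-32))])],True,(0,0,255))
cv2.polylines(im,[q([EDGE+(31+a)*u+b*v+5*n for a,b in((-35,25),(35,25),(35,-25),(-35,-25))])],True,(0,255,0))
cv2.imwrite('pics/t17o.png',im)
```

```text
t 16.73 u,v,n [30.99 -0.   -0.01] rot [ 0.0037 -0.0008 -0.0098] F uvn [-1.8 -1.7 12.6] T tool [0.   0.12 0.61] w 9.1
```

View pics/t17o.png

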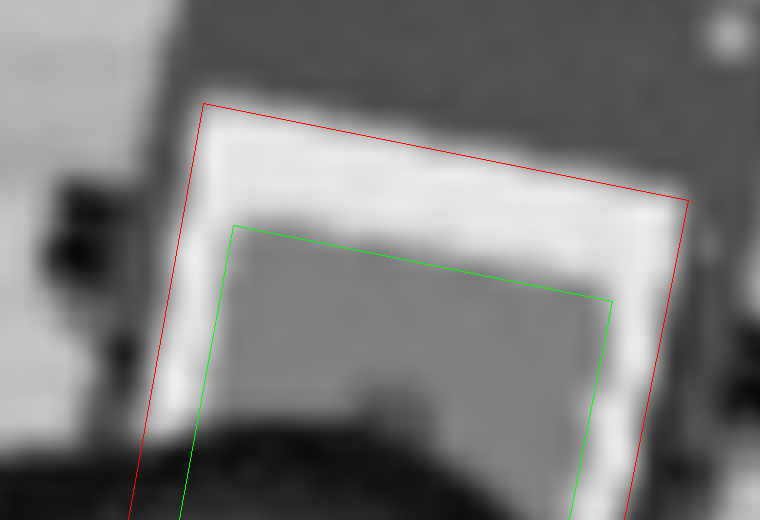

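```bash
cat > edge.py <<'E'
from h import *
import pickle,sys
from scipy.ndimage import map_coordinates
def edges(t,uc,top=True):
    g=cv2.cvtColor(t["pixels"],cv2.COLOR_RGB2GRAY).astype(float)
    u,v,n=frame()
    def fit(P0,P1,inward,h):
        # sample along line P0-P1 (uv), scan +-4mm along inward dir
        pts=[]
        for k in np.linspace(0,1,25):
            c=P0+(P1-P0)*k; ds=np.linspace(-3.5,3.5,71)
            W=np.array([EDGE+(c+inward*d)[0]*u+(c+inward*d)[1]*v+h*n for d in ds]);px=proj(t,W)
            val=map_coordinates(g,[px[:,1],px[:,0]],order=3)
            gr=np.abs(np.gradient(val)); w=gr**3; pts.append((k,(w*ds).sum()/w.sum()))
        pts=np.array(pts);L=np.linalg.norm(P1-P0)
        c=np.polyfit(pts[:,0]*L,pts[:,1],1)
        r=pts[:,1]-np.polyval(c,pts[:,0]*L); ok=abs(r)<2*r.std()+.05; c=np.polyfit(pts[ok,0]*L,pts[ok,1],1)
        return "slope %.4f mid %.2f rms %.2f"%(c[0],np.polyval(c,L/2),r[ok].std())
    a=np.array
    print("face top (left->right, +d=up)",fit(a([80,28.]),a([80,-28.]),a([1,0]),0))
    print("face left (down->up, +d=left)",fit(a([54,32.]),a([77,32.]),a([0,1]),0))
    print("face right",fit(a([54,-32.]),a([77,-32.]),a([0,1]),0))
    e=uc+35
    print("pan top",fit(a([e,22.]),a([e,-22.]),a([1,0]),5))
    print("pan left",fit(a([46,25.]),a([e-3,25.]),a([0,1]),5))
    print("pan right",fit(a([40,-25.]),a([e-3,-25.]),a([0,1]),5))
if __name__=="__main__":
    t,s=pickle.load(open('c16.pkl','rb')); edges(t,31)
E
python3 edge.py
```

```text
face top (left->right, +d=up) slope -0.0067 mid 0.91 rms 0.20
face left (down->up, +d=left) slope 0.0009 mid 0.43 rms 0.31
face right slope 0.0156 mid 0.03 rms 0.31
pan top slope 0.0045 mid 1.91 rms 0.20
pan left slope 0.0790 mid 0.05 rms 0.28
pan right slope -0.0305 mid -0.83 rms 0.44
```

Request:
play_rows(
  fingers=[1,1,1],
  linear=[
    [0.0003,0.0001,0],
    [0.0003,0.0001,0],
    [0.0003,0.0001,0],
  ],
  rotation=[
    [0,0,0],
    [0,0,0],
    [0,0,0],
  ],
)

```text
time: 16.98
ee_pos: [573.4, 2.6, 52.8]
tcp_rot: [-1.285, 0.99, 0.734]
ft_force: [-5.8, -0.1, 8.8]
grip_width: 9.0
```

```bash
python3 -c "
from h import *
import pickle
rel()
for k in range(5):
    t=snap('top');s=snap('side');rel()
pickle.dump((t,s),open('c17.pkl','wb'))
cv2.imwrite('pics/s18.png',s['pixels'][:,:,::-1])"
```

```text
t 16.98 u,v,n [30.88 -0.02 -0.02] rot [ 0.0037 -0.0009 -0.0115] F uvn [-1.2 -1.2 10.4] T tool [0.02 0.15 0.56] w 9.0
t 17.08 u,v,n [30.96 -0.04  0.01] rot [ 0.0037 -0.0009 -0.0114] F uvn [-1.  -1.2 11.1] T tool [-0.01  0.12  0.51] w 9.0
t 17.18 u,v,n [30.93 -0.01 -0.  ] rot [ 0.0037 -0.0009 -0.0114] F uvn [-2.1 -0.7 10.8] T tool [0.03 0.21 0.54] w 9.0
t 17.28 u,v,n [30.99 -0.04 -0.  ] rot [ 0.0037 -0.0009 -0.0113] F uvn [-1.2 -1.8 10.7] T tool [0.07 0.2  0.59] w 8.8
t 17.38 u,v,n [30.97 -0.03  0.  ] rot [ 0.0037 -0.0009 -0.0114] F uvn [-1.1 -0.7 10.5] T tool [0.06 0.17 0.52] w 8.9
t 17.48 u,v,n [30.94 -0.04 -0.01] rot [ 0.0037 -0.0009 -0.0114] F uvn [-0.8 -2.  10.6] T tool [0.02 0.12 0.48] w 8.9
```

View pics/s18.png

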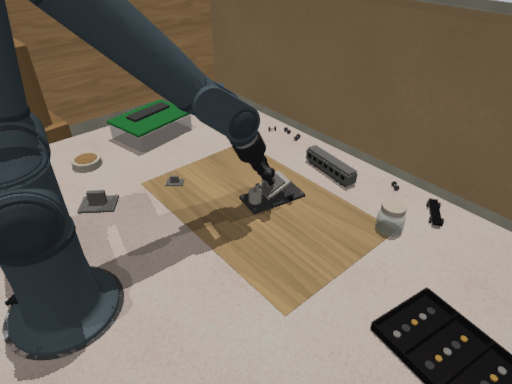

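```bash
python3 -c "
from workcell import hand_in
print(hand_in())"
```

```text
the job is handed in; nothing more can be done
None
```

I fitted the sleeve, placed the panel on the sloping face and handed in at about 17.5 s, still gripping the panel and pressing with about 10.6 N.

- **Sleeve:** It went over the pin without resistance. It stopped at the expected height with about 7 N of contact force, and the side picture after release showed it standing on the base.
- **Panel choice:** I took the 70 x 50 mm panel, which measured to size and lies between the small and large look-alikes. I gripped it by the rib.
- **Placing:** I tilted it to about 0.45 rad, slid it down until I felt the sleeve (about 2 N along the slope), then pressed it onto the face.
- **Last checks:**
  - The push stayed between 10.4 and 11.1 N over the last 0.5 s.
  - The panel was centred across the face to about 0.6 mm.
  - The wrist torques suggest the panel was flat on the face, but I had no direct view of that contact.
  - The jig, jar and coach look unmoved in the last pictures. The arm hides the screwdriver in the last picture. It was in place shortly before, and nothing touched it.

**Checks that disagreed:**
- The panel's lower edge measured 3 to 4 mm below the face's lower edge, where 3 mm was the limit you gave. I think this is calibration error plus the sleeve having been nudged against the pin within its clearance.
- At the end there was no clear push back from the sleeve, so there may be a gap of about 0.2 mm.
- The panel's top edge looked turned by about 0.01 rad against the face. Its side edges were too blurred to confirm that.
- While seating the panel, the push briefly reached about 31 N.

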